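# Press a canister's lid home in the bench lever press

## Task

One of the two white square canisters has its wooden lid still standing proud on its grey seal. Stand it under the ram of the bench press, let go of it, pull the lever through its full stroke to drive the lid fully home, and ease the lever slowly back up to rest, never letting it fly back. Then take the canister out and leave it standing upright on the chopping board, without disturbing the other things.

Things in the scene. Friction and masses are not known exactly. Their poses are not given: they have to be found in the camera images.
- canister: the canister to close: white square ceramic canister, 56 x 56 mm, body 60 mm high, edges rounded 6 mm; flat wooden lid 54 x 54 x 10 mm, 8 mm proud on its grey seal (78 mm high in all, 70 mm once shut); 0.28 kg. Origin: centre of the underside, z up, x and y square to its side faces. It must not be tipped beyond 0.5 rad
- canister_lid (a joint): how far the lid of canister has been pressed in, m: 0 stands proud, 0.008 fully home; stiff (about 8 N) and stays where pressed
- canister_shut: an identical canister whose lid is already home, 70 mm high: leave it alone. Origin: centre of the underside
- press: grey C-frame bench lever press, fixed. Origin: on the worktop below the ram's axis; x points to its column (open front at -x), y to its left. Base plate 120 mm wide, x -65 to 135 mm, top 10 mm above the worktop, with a 72 mm dark pad mark under the ram. Column x 75 to 120, 56 wide. Overhanging head x -25 to 120, 56 wide, 150 to 212 mm high
- press_ram_foot (a point): centre of the flat underside of the ram (disc 40 mm across) under the head; 128 mm above the worktop at rest, 48 mm lower at full stroke, where it just drives home the lid of the canister standing on the base plate
- press_arm (a joint): angle of the press's lever, rad: 0 at rest (up, leaning 10 degrees from vertical to the press's -x), 1.15 at the end of the stroke (76 degrees from vertical, pointing to -x). A spring brings it back (4 N at the handle at rest, 8 N at full stroke, plus about 3 N while the lid goes in)
- press_handle (a point): centre of the lever's handle, a black horizontal round bar parallel to the press's y, 46 mm long and 26 mm across; a 12 mm steel rod joins it to the hinge, 140 mm away
- press_hinge (a point): centre of the lever's hinge, whose axis is parallel to the press's y; 180 mm above the worktop, at y -70 mm of the press; a boss of radius 19 mm carries it, from y -26 to -80 mm
- board: wooden chopping board, fixed, 250 (its x) x 360 mm (its y), 21 mm thick. Origin: centre of the underside
- jam_jar: jam jar, 72 mm across, 102 mm high, bystander. Origin: centre of the underside
- spice_b: spice jar, 45 mm across, 106 mm high, bystander. Origin: centre of the underside
- tin_tuna: low round tin, 87 mm across, 40 mm high, bystander. Origin: centre of the underside
- sardine_tin: flat tin, 63 (x) x 105 (y) x 24 mm, bystander. Origin: centre of the underside
- garlic: garlic bulb, about 60 mm across, 58 mm high, bystander on the board. Origin: centre of the underside
- salt_shaker: salt shaker, 44 mm across, 90 mm high, bystander on the board. Origin: centre of the underside

How it is judged:
By the outcome, as a careful person would: the job done as asked, in the order asked, and still so for the second after the job is handed in, with the robot touching nothing.
It also fails if it takes over 72 s, if anything falls off the work surface, if the arm or the gripper's body presses on something with over 40 N, if the wrist force passes 120 N, or if a joint passes its speed limit or range.

## Robot

A 7-joint arm with a two-finger parallel gripper is mounted at the origin on a cart in front of the work surface, level with it; the furniture and walls round the work are solid. World frame = base frame: x ahead of the robot, y to its left, z up, the work surface at z = 0. Lengths are in m, angles in rad, forces in N, time in s.
With the tool pointing down it reaches from about 0.425 to 1.025 m from the base axis. Payload 3.6 kg.
Tool frame: the origin (TCP) lies at the very end of the fingers, on their centre line; the grasp point (between the pads) lies 19 mm behind it; z points along the fingers, y is the line along which they close (so a half turn about z gives the same grasp; the last joint's range is limited). The gripper opens to 85 mm and grips with 20 to 120 N. Pads are 22 mm wide; open, the fingers measure 114 mm over their backs; the gripper's body (76 mm by 85 mm) begins 54 mm behind the grasp point. The pads swing forward as they close: fully open they stand 13 mm farther back than shut.
Start: joints at [-1.29, 0.591, 0.048, 1.609, -0.033, 0.943, -0.034], TCP at [0.265, 0.675, 0.207] pointing down, gripper open.
Joint ranges: [-2.69, 2.69], [-0.47, 2.24], [-1.27, 1.36], [0.19, 2.51], [-1.53, 4.68], [0.08, 2.07], [-3.09, 3.09]. Speed limits (rad/s): [2.57, 2.57, 3.14, 3.14, 3.14, 3.14, 3.14].

## Interface

Orientations are given as a unit quaternion [w, x, y, z].
In Python, from workcell import monitor, imaging, r gives the robot as it stands.
- The arm moves only by the tool arm_command, never from a script. Its argument "steps" is a list of rows, each an object of numbers: "fingers": the opening, from 0 (shut) to 1 (fully open); "tx", "ty", "tz": the shift along the world's x, y, z in m; "rx", "ry", "rz": the turn, a rotation vector about the world's x, y, z in degrees. A call has 1 to 20 rows; each row is the pose to reach, as a shift and turn from the pose commanded when the call began; what a row does not reach only later rows make up. A row lasts 1/8 s, in which the tool goes at most 62.5 mm and 10.7 degrees, less where a joint would pass 70% of its speed; a pose out of reach is approached as far as the arm can. A call with a gripper value outside its range is refused whole. The fingers move at their own pace and stop on an object; the grip force is fixed at half the most. Time passes only in rows, so rows that repeat a pose let the fingers close. It gives the time, the measured TCP pose, the force, the opening and the grip force at its end, in the units of the state.
- monitor.observe(): the state, without advancing time (a new reading comes with each control period).
- imaging.read_camera(name): name is "side" or "top"; returns a dict with "frame" (384x512x3 uint8, red, green, blue), "z_map" (384x512 float32, m along the optical axis (not along the pixel's ray), 0 where there is no reading), "fx", "fy", "cx", "cy" (pixels), "R" (3x3) and "t" (3): a world point X has camera coordinates R X + t. Camera axes: x right, y down, z forward; pixel columns grow to the right and rows downward; lengths in m; the calibration is good to about 2 mm. A picture is of the moment at which its call begins.
- r.job_done(): hands the job in; it is judged then, once.
The state is a dict: "time": time; "joint_positions": joint angles; "qd": joint speeds; "tau": joint torques, N m; "tool_pos": TCP position; "orientation": TCP orientation; "wrist_force": force on the tool from outside, world axes, zero at the start; "ft_torque": the same for the moment, N m; "finger_gap": finger opening in m; "grip_force": force on a finger pad.
Only numpy, scipy, OpenCV 4.12 (cv2) and the standard library are available. Lean on these libraries where they do the work, as an engineer would, in place of code of your own. Each camera call takes 0.05 s, during which the arm holds its last target. There are 200 camera calls.

## Working session

There is one attempt and no reset: what is moved stays moved. The work goes in short steps, Python scripts to look and compute and a tool call to move; the robot and the scene stay as the last step left them, time stands still between calls to the robot, and variables do not carry over. Pictures are saved under pics/ and viewed, at most 10 in all, crops included, and the job is handed in when it is done.

Besides the shell and the picture viewer there is one more tool, called in YAML: its name, and indented under it one key for each argument. arm_command: Moves the arm, as the interface text tells. Its arguments: {"type":"object","properties":{"steps":{"type":"array"}},"required":["steps"]}

```bash
mkdir -p pics; ls; cat > h.py <<'E'
import numpy as np, cv2
from workcell import monitor, imaging, r
def cam(n):
    c=imaging.read_camera(n); c['R']=np.array(c['R']); c['t']=np.array(c['t']); return c
def cloud(c):
    z=c['z_map']; v,u=np.indices(z.shape)
    P=np.stack([(u-c['cx'])/c['fx']*z,(v-c['cy'])/c['fy']*z,z],-1)
    W=(P-c['t'])@c['R']; W[z<=0]=np.nan; return W
def save(c,n): cv2.imwrite('pics/'+n,c['frame'][:,:,::-1])
E
python3 - <<'E'
from h import *
for n in('top','side'):
    c=cam(n); save(c,n+'0.png'); W=cloud(c); np.savez(n+'0.npz',W=W,f=c['frame'])
    print(n,(-c['R'].T@c['t']).round(3),c['fx'],(c['z_map']>0).mean(), c['R'].round(2).tolist())
print(monitor.observe())
E
```

```text
pics
top [-0.523 -0.477  1.658] 465.6820222977245 0.99609375 [[0.4, -0.92, 0.01], [-0.72, -0.32, -0.62], [0.57, 0.24, -0.79]]
side [-0.677  0.04   1.432] 465.7187397172827 0.9958902994791666 [[-0.06, -1.0, -0.02], [-0.71, 0.05, -0.7], [0.7, -0.03, -0.71]]
{'time': 0.1, 'joint_positions': array([-1.29052329,  0.59203455,  0.04832465,  1.60972358, -0.03327272,
        0.94272325, -0.03371354]), 'qd': array([ 0.00049275, -0.00277315,  0.00085851, -0.0029735 ,  0.00016579,
        0.00010876,  0.00077472]), 'tau': array([ 4.28233223e-03, -5.50005054e+01,  1.55299835e+00, -1.98823518e+01,
        9.67218453e-03,  3.85732652e-03,  4.66907665e-06]), 'tool_pos': array([0.26443455, 0.6741757 , 0.20633961]), 'orientation': array([-1.19377873e-04,  1.85768441e-01,  9.82592998e-01, -1.03528510e-03]), 'wrist_force': array([0.23684184, 0.26951491, 0.7541943 ]), 'ft_torque': array([-0.01848204,  0.006093  , -0.00315193]), 'grip_force': 0.0, 'finger_gap': 0.08541379603446485}
```

View pics/top0.png

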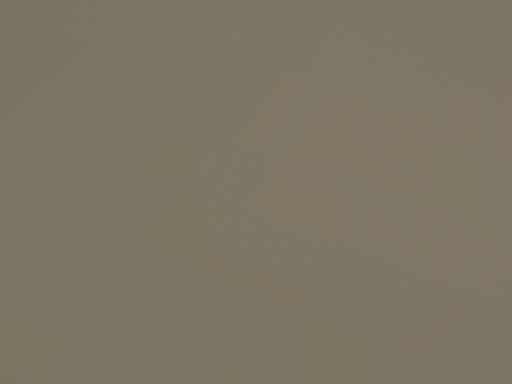

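View pics/side0.png

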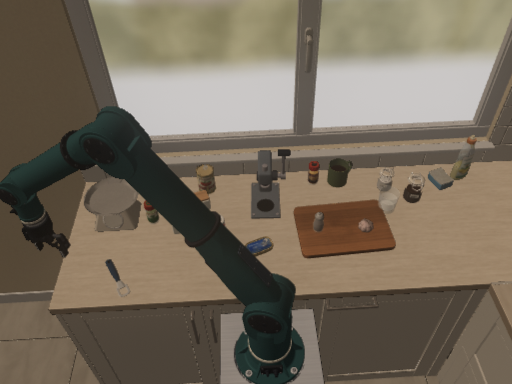

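The top image is a uniform brown: no scene visible, so it may be blocked. The side view shows the press at about (265,195), the board at (343,228), and the arm hiding the area around (200,220) where the canisters probably stand. I'll check the top depth and the hidden region.

```bash
python3 - <<'E'
from h import *
c=cam('top'); z=c['z_map']; print(z[z>0].min(),z.max(),c['frame'].std((0,1)),np.percentile(z,[5,50,95]))
W=np.load('side0.npz')['W']; f=np.load('side0.npz')['f']
for u,v in [(265,205),(264,160),(284,153),(343,228),(204,175),(200,200),(222,222),(176,225),(185,215)]: print(u,v,W[v,u].round(3),f[v,u])
cr=f[130:290,110:310]; cv2.imwrite('pics/s_crop.png',cv2.resize(cr[:,:,::-1],None,fx=3.7,fy=3.7,interpolation=cv2.INTER_CUBIC))
E
```

```text
0.07128208 0.1443099 [1.17427614 0.94479717 0.95340837] [0.07452882 0.09628474 0.13604269]
265 205 [ 0.631 -0.025  0.013] [38 33 28]
264 160 [ 0.686 -0.027  0.214] [79 76 71]
284 153 [ 0.593 -0.095  0.326] [41 37 35]
343 228 [ 0.482 -0.323  0.018] [107  67  41]
204 175 [0.727 0.22  0.111] [119  96  64]
200 200 [0.093 0.157 0.627] [69 53 38]
222 222 [0.475 0.146 0.101] [131 117 101]
176 225 [0.04  0.214 0.602] [36 40 35]
185 215 [0.042 0.189 0.632] [33 37 33]
```

View pics/s_crop.png

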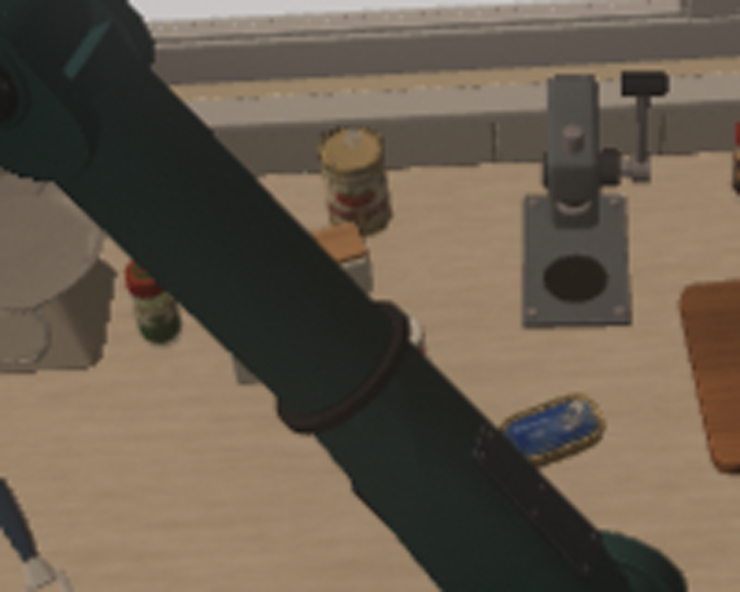

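The top camera is blocked by something 7–14 cm from its lens, so I'll use only the side camera. In the crop the arm hides one canister near (345,250) and another near (245,370), so I'll swing the arm left to uncover them.

arm_command:
  steps:
    - {"tx":-0.05,"ty":0.015,"tz":0.02,"rz":4}
    - {"tx":-0.1,"ty":0.028,"tz":0.04,"rz":8}
    - {"tx":-0.155,"ty":0.038,"tz":0.05,"rz":12}
    - {"tx":-0.21,"ty":0.045,"tz":0.05,"rz":17}
    - {"tx":-0.26,"ty":0.048,"tz":0.05,"rz":21}
    - {"tx":-0.31,"ty":0.05,"tz":0.05,"rz":25}
    - {"tx":-0.31,"ty":0.05,"tz":0.05,"rz":25}

```text
$.steps[0]: bad value
```

```bash
python3 - <<'E'
from h import *
c=cam('side'); W=cloud(c); f=c['frame']; np.savez('side1.npz',W=W,f=f)
cr=f[140:270,80:410]; cv2.imwrite('pics/s1.png',cv2.resize(cr[:,:,::-1],None,fx=2.4,fy=2.4,interpolation=cv2.INTER_CUBIC))
E
```

```text
(no output)
```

View pics/s1.png

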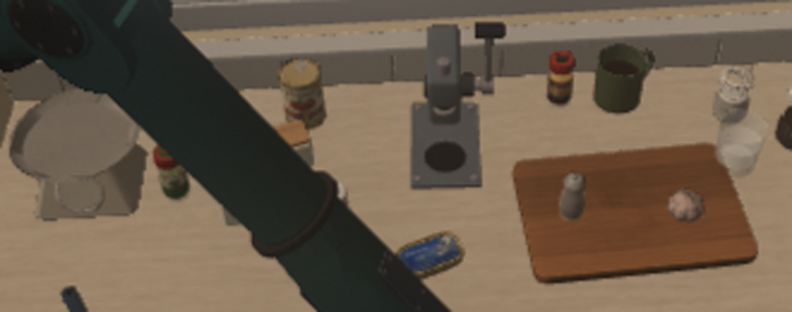

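The move was refused, so the view hasn't changed: press at crop (445,110), board at (635,212). The rows probably need every field, including fingers.

arm_command:
  steps:
    - {"fingers":1,"tx":-0.05,"ty":0.015,"tz":0.02,"rx":0,"ry":0,"rz":4}
    - {"fingers":1,"tx":-0.1,"ty":0.028,"tz":0.04,"rx":0,"ry":0,"rz":8}
    - {"fingers":1,"tx":-0.155,"ty":0.038,"tz":0.05,"rx":0,"ry":0,"rz":12}
    - {"fingers":1,"tx":-0.21,"ty":0.045,"tz":0.05,"rx":0,"ry":0,"rz":17}
    - {"fingers":1,"tx":-0.26,"ty":0.048,"tz":0.05,"rx":0,"ry":0,"rz":21}
    - {"fingers":1,"tx":-0.31,"ty":0.05,"tz":0.05,"rx":0,"ry":0,"rz":25}
    - {"fingers":1,"tx":-0.31,"ty":0.05,"tz":0.05,"rx":0,"ry":0,"rz":25}

```text
time: 1.08
tool_pos: [-0.0538, 0.7243, 0.2571]
orientation: [-0.003, -0.036, 0.999, -0.0]
wrist_force: [-0.5, -0.2, -0.1]
finger_gap: 0.0854
grip_force: 0.0
```

```bash
python3 - <<'E'
from h import *
c=cam('side'); W=cloud(c); f=c['frame']; np.savez('side1.npz',W=W,f=f)
cr=f[150:260,130:300]; cv2.imwrite('pics/s2.png',cv2.resize(cr[:,:,::-1],None,fx=4.5,fy=4.5,interpolation=cv2.INTER_CUBIC))
E
```

```text
(no output)
```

View pics/s2.png

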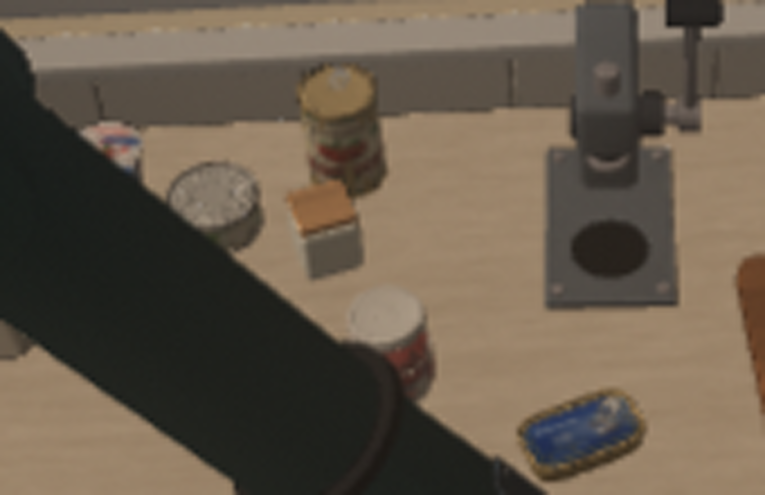

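The visible canister is at crop (325,230), i.e. pixel (202,201). The tuna tin is at (215,205), the jam jar at (388,340) and the press pad at (610,248) in the crop. Next I'll measure heights and poses.

```bash
cat > m.py <<'E'
from h import *
import sys
d=np.load(sys.argv[1]); W=d['W']; f=d['f']; hsv=cv2.cvtColor(f,cv2.COLOR_RGB2HSV)
print('table z',np.nanmedian(W[225:255,225:240,2]))
def rect(m,name):
    P=W[m]; P=P[~np.isnan(P[:,0])]
    if len(P)<8: return print(name,'few')
    rc=cv2.minAreaRect((P[:,:2]*1000).astype(np.float32))
    print(name,len(P),'med',np.median(P,0).round(4),'zrange',np.percentile(P[:,2],[10,50,90]).round(4),'rect',np.round(rc[0],1),np.round(rc[1],1),round(rc[2],1))
H,S,V=[hsv[...,i].astype(int) for i in range(3)]
box=lambda x0,x1,y0,y1,z0,z1:(W[...,0]>x0)&(W[...,0]<x1)&(W[...,1]>y0)&(W[...,1]<y1)&(W[...,2]>z0)&(W[...,2]<z1)
E
cat > m1.py <<'E'
from m import *
v,u=np.indices(H.shape)
print(W[201,202],W[192,202],f[192,202],f[205,205])
wood=(H<16)&(S>90)&(u>185)&(u<222)&(v>180)&(v<215)
rect(wood,'lid'); rect(wood&(W[...,2]>0.05),'lid z')
b=box(.5,.8,.1,.35,.03,.2)&(u>185)&(u<215)&(v>188)&(v<215); rect(b,'can body+')
rect(b&(W[...,2]>.062),'can top')
rect(box(.4,.8,.05,.2,.09,.12)&(v>205)&(v<240),'jam top')
rect(box(.5,.9,.2,.45,.03,.06)&(v<210),'tuna')
rect(box(.35,.7,-.05,.1,.015,.035)&(v>225),'sardine')
rect((S<80)&(V<120)&box(.5,.95,-.12,.1,.006,.014),'base')
rect((V<50)&box(.5,.9,-.12,.1,.004,.018),'pad')
rect(box(.5,1,-.12,.1,.204,.22),'headtop')
rect((V<70)&box(.4,.9,-.2,.0,.27,.36),'handle')
rect((S>110)&box(.2,.8,-.6,-.1,.014,.026),'board')
rect(box(.3,.7,-.6,-.13,.03,.12),'onboard')
E
python3 m1.py side1.npz
```

```text
table z 0.0038011671106820298
[0.6188688  0.22936122 0.07017257] [0.67200917 0.23134823 0.06786204] [133  94  62] [86 78 65]
lid 225 med [0.6649 0.2297 0.0689] zrange [0.0356 0.0689 0.075 ] rect [687.3 239.9] [ 89.6 138. ] 80.9
lid z 173 med [0.6554 0.2304 0.0707] zrange [0.0601 0.0707 0.0756] rect [680.5 231. ] [ 62.9 125.2] 86.2
can body+ 255 med [0.6374 0.2328 0.0678] zrange [0.0356 0.0678 0.0752] rect [617.1 242.1] [225.9  96.2] 9.8
can top 151 med [0.6448 0.2326 0.0716] zrange [0.0655 0.0716 0.0767] rect [595.3 211.9] [176.1  54.7] 22.5
jam top 199 med [0.4849 0.1689 0.1029] zrange [0.0977 0.1029 0.1082] rect [487. 169.] [72.2 60.6] 0.4
tuna 612 med [0.7258 0.3284 0.0411] zrange [0.0338 0.0411 0.0541] rect [730.6 325. ] [251.  225.1] 89.4
sardine 362 med [0.4162 0.012  0.0229] zrange [0.0187 0.0229 0.0278] rect [416.3  12.2] [ 70.8 104.8] 22.2
base 592 med [ 0.6535 -0.0234  0.0109] zrange [0.0075 0.0109 0.0134] rect [699.8  -8.7] [214.8 274.9] 89.0
pad 144 med [ 0.6323 -0.0249  0.0127] zrange [0.0077 0.0127 0.0165] rect [632.1 -25.2] [68.2 64.5] 13.0
headtop 325 med [ 0.6747 -0.0296  0.2132] zrange [0.2079 0.2132 0.2173] rect [676.5 -31.9] [150.4  97.9] 17.7
handle 88 med [ 0.5983 -0.0933  0.322 ] zrange [0.2863 0.322  0.3319] rect [600.8 -93.5] [39.8 24.3] 85.9
board 3541 med [ 0.4695 -0.3193  0.0216] zrange [0.0174 0.0216 0.0248] rect [ 556.4 -318.2] [392.4 360.2] 3.2
onboard 949 med [ 0.5584 -0.4938  0.0618] zrange [0.0349 0.0618 0.0939] rect [ 528.2 -357.8] [326.  433.8] 3.0
```

The visible canister's lid top is about 70 mm, so it seems to be the shut one. The other is still hidden, so I'll swing the arm over to the press side with the tool high to see it.

arm_command:
  steps:
    - {"fingers":1,"tx":0.046,"ty":0,"tz":0.043,"rx":0,"ry":0,"rz":0}
    - {"fingers":1,"tx":0.106,"ty":-0.005,"tz":0.083,"rx":0,"ry":0,"rz":0}
    - {"fingers":1,"tx":0.166,"ty":-0.015,"tz":0.123,"rx":0,"ry":0,"rz":0}
    - {"fingers":1,"tx":0.226,"ty":-0.035,"tz":0.163,"rx":0,"ry":0,"rz":0}
    - {"fingers":1,"tx":0.281,"ty":-0.055,"tz":0.193,"rx":0,"ry":0,"rz":0}
    - {"fingers":1,"tx":0.336,"ty":-0.085,"tz":0.213,"rx":0,"ry":0,"rz":-1}
    - {"fingers":1,"tx":0.386,"ty":-0.12,"tz":0.233,"rx":0,"ry":0,"rz":-2}
    - {"fingers":1,"tx":0.431,"ty":-0.16,"tz":0.243,"rx":0,"ry":0,"rz":-3}
    - {"fingers":1,"tx":0.476,"ty":-0.205,"tz":0.243,"rx":0,"ry":0,"rz":-4}
    - {"fingers":1,"tx":0.511,"ty":-0.255,"tz":0.243,"rx":0,"ry":0,"rz":-4}
    - {"fingers":1,"tx":0.546,"ty":-0.305,"tz":0.243,"rx":0,"ry":0,"rz":-4}
    - {"fingers":1,"tx":0.576,"ty":-0.36,"tz":0.243,"rx":0,"ry":0,"rz":-4}
    - {"fingers":1,"tx":0.601,"ty":-0.415,"tz":0.243,"rx":0,"ry":0,"rz":-4}
    - {"fingers":1,"tx":0.621,"ty":-0.475,"tz":0.243,"rx":0,"ry":0,"rz":-4}
    - {"fingers":1,"tx":0.636,"ty":-0.535,"tz":0.243,"rx":0,"ry":0,"rz":-4}
    - {"fingers":1,"tx":0.646,"ty":-0.595,"tz":0.243,"rx":0,"ry":0,"rz":-4}
    - {"fingers":1,"tx":0.646,"ty":-0.655,"tz":0.243,"rx":0,"ry":0,"rz":-4}
    - {"fingers":1,"tx":0.646,"ty":-0.715,"tz":0.243,"rx":0,"ry":0,"rz":-4}
    - {"fingers":1,"tx":0.646,"ty":-0.775,"tz":0.243,"rx":0,"ry":0,"rz":-4}
    - {"fingers":1,"tx":0.646,"ty":-0.825,"tz":0.243,"rx":0,"ry":0,"rz":-4}

```text
time: 3.62
tool_pos: [0.5997, -0.0954, 0.5005]
orientation: [0.0, 0.006, 1.0, -0.0]
wrist_force: [2.2, -1.0, 0.2]
finger_gap: 0.0852
grip_force: 0.0
```

```bash
python3 - <<'E'
from h import *
print(monitor.observe()['joint_positions'].round(2))
c=cam('side'); W=cloud(c); f=c['frame']; np.savez('side2.npz',W=W,f=f)
cr=f[150:260,130:300]; cv2.imwrite('pics/s3.png',cv2.resize(cr[:,:,::-1],None,fx=4.5,fy=4.5,interpolation=cv2.INTER_CUBIC))
E
```

```text
[-0.17  0.24  0.33  1.49 -0.08  1.42  1.72]
```

View pics/s3.png

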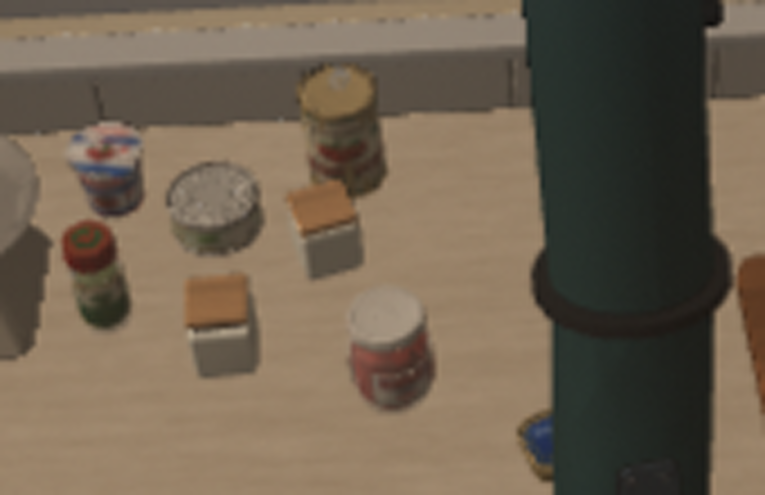

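Canister B at crop (220,325), pixel (179,222), shows a grey gap under its lid, so it's the proud one. Canister A at (325,230) is shut. Around B are the spice jar at (97,275), the jam jar at (390,345) and the tuna tin at (213,205). I'll measure by ray casting.

```bash
cat > ray.py <<'E'
from h import *
C=cam('side')
def ray(uv,z):
    uv=np.atleast_2d(uv).astype(float); d=np.c_[(uv[:,0]-C['cx'])/C['fx'],(uv[:,1]-C['cy'])/C['fy'],np.ones(len(uv))]@C['R']
    o=-C['R'].T@C['t']; return (o+d*((z-o[2])/d[:,2])[:,None])[:,:2]
def blob(m,seed):
    n,l=cv2.connectedComponents(m.astype(np.uint8)); k=l[seed[1],seed[0]]
    c,_=cv2.findContours((l==k).astype(np.uint8),cv2.RETR_EXTERNAL,cv2.CHAIN_APPROX_NONE); return c[0][:,0] if k else None
def rect(name,m,seed,z):
    c=blob(m,seed)
    if c is None: return print(name,'none')
    rc=cv2.minAreaRect((ray(c,z)*1000).astype(np.float32)); print(name,len(c),np.round(rc[0],1),np.round(rc[1],1),round(rc[2],1))
def hsvof(f): return [x.astype(int) for x in cv2.split(cv2.cvtColor(f,cv2.COLOR_RGB2HSV))]
E
python3 - <<'E'
from ray import *
f=np.load('side2.npz')['f']; W=np.load('side2.npz')['W']; H,S,V=hsvof(f)
for p in [(178,216),(179,228),(151,204),(300,228),(203,196),(240,246)]: print(p,H[p[1],p[0]],S[p[1],p[0]],V[p[1],p[0]],W[p[1],p[0]].round(3))
w=(S>115)&(H<18)
rect('B lid',w,(178,216),.078); rect('A lid',w,(202,195),.070)
def dep(name,m):
    P=W[m]; rc=cv2.minAreaRect((P[:,:2]*1000).astype(np.float32)); print(name,len(P),np.median(P,0).round(3),np.round(rc[0]),np.round(rc[1]))
v,u=np.indices(H.shape); bx=lambda a,b,c,d:(u>=a)&(u<b)&(v>=c)&(v<d)
l,cc=[],blob(w,(178,216)); m=np.zeros(H.shape,np.uint8); cv2.drawContours(m,[cc],-1,1,-1); P=W[m>0]; print('B z',np.median(P[:,2]),len(P))
cc=blob(w,(202,195)); m=np.zeros(H.shape,np.uint8); cv2.drawContours(m,[cc],-1,1,-1); P=W[m>0]; print('A z',np.median(P[:,2]))
dep('spice',bx(140,162,195,226)&(W[...,2]>.085)); dep('jamtop',bx(203,230,205,245)&(W[...,2]>.095)); dep('tuna',bx(163,192,180,208)&(W[...,2]>.033)&(W[...,2]<.05))
dep('body B',bx(168,192,206,240)&(W[...,2]>.02))
f=np.load('side1.npz')['f']; W=np.load('side1.npz')['W'];H,S,V=hsvof(f)
for p in [(256,205),(265,205),(284,153)]: print(p,H[p[1],p[0]],S[p[1],p[0]],V[p[1],p[0]])
g=(W[...,2]<.02)&(V<100)&(S<75)
rect('pad',(V<48),(265,205),.010)
rect('sard',(W[...,2]>.012)&bx(230,290,225,265),(258,247),.024)
dep('headtop',(W[...,2]>.2)&(W[...,2]<.222)&bx(252,278,145,185))
dep('handle',bx(274,295,148,157)&(V<60)&(W[...,0]<.75))
# base plate front edge corners
e=(V<105)&bx(245,290,183,222)
for vv in (190,200,208,214): 
    us=np.where(e[vv])[0]; print(vv,us.min(),us.max(),ray([[us.min()-.5,vv],[us.max()+.5,vv]],.01).round(4).tolist())
for uu in (255,265,275):
    vs=np.where(e[:,uu])[0]; print(uu,vs.max(),ray([[uu,vs.max()+.5]],.01).round(4))
E
```

```text
(178, 216) 14 137 140 [0.533 0.318 0.084]
(179, 228) 18 64 96 [0.511 0.319 0.038]
(151, 204) 14 144 85 [0.585 0.424 0.104]
(300, 228) 12 159 98 [ 0.49  -0.154  0.023]
(203, 196) 13 136 143 [0.642 0.226 0.075]
(240, 246) 16 79 154 [0.428 0.084 0.01 ]
B lid 42 [536.4 320.5] [55.5 50.5] 4.5
A lid 39 [653.2 232.4] [58.9 55.8] 21.4
B z 0.07912586114315415 148
A z nan
spice 112 [0.583 0.429 0.106] [588. 430.] [49. 43.]
jamtop 201 [0.486 0.172 0.103] [486. 171.] [63. 69.]
tuna 248 [0.7   0.34  0.039] [700. 340.] [83. 92.]
body B 305 [0.519 0.318 0.072] [536. 319.] [63. 56.]
(256, 205) 15 34 75
(265, 205) 16 74 38
(284, 153) 15 37 41
pad 39 [637.3 -25. ] [66.6 62.3] 85.9
sard 68 [413.6  10.6] [ 70.9 105.3] 21.7
headtop 349 [ 0.67  -0.029  0.213] [678. -38.] [ 77. 152.]
handle 69 [ 0.597 -0.094  0.325] [598. -93.] [40. 19.]
190 252 278 [[0.7256, 0.0275], [0.7171, -0.0879]]
200 252 279 [[0.6667, 0.0299], [0.6582, -0.0872]]
208 251 279 [[0.6216, 0.036], [0.613, -0.0834]]
214 251 280 [[0.5886, 0.0373], [0.5798, -0.0847]]
255 218 [[0.563  0.0201]]
265 217 [[ 0.5654 -0.0206]]
275 217 [[ 0.5625 -0.0609]]
```

B is at about (0.536, 0.320), yaw about 4°. The press ram axis is at about (0.632, -0.025). Next I'll test whether a 45° forward tilt is reachable above B, and refine the handle, press and board positions.

arm_command:
  steps:
    - {"fingers":1,"tx":-0.01,"ty":0.05,"tz":0,"rx":0,"ry":-5,"rz":0}
    - {"fingers":1,"tx":-0.02,"ty":0.1,"tz":0,"rx":0,"ry":-10,"rz":0}
    - {"fingers":1,"tx":-0.03,"ty":0.15,"tz":-0.02,"rx":0,"ry":-15,"rz":0}
    - {"fingers":1,"tx":-0.04,"ty":0.2,"tz":-0.04,"rx":0,"ry":-20,"rz":0}
    - {"fingers":1,"tx":-0.05,"ty":0.25,"tz":-0.07,"rx":0,"ry":-25,"rz":0}
    - {"fingers":1,"tx":-0.06,"ty":0.3,"tz":-0.1,"rx":0,"ry":-30,"rz":0}
    - {"fingers":1,"tx":-0.08,"ty":0.35,"tz":-0.13,"rx":0,"ry":-35,"rz":0}
    - {"fingers":1,"tx":-0.1,"ty":0.39,"tz":-0.17,"rx":0,"ry":-40,"rz":0}
    - {"fingers":1,"tx":-0.12,"ty":0.42,"tz":-0.2,"rx":0,"ry":-45,"rz":0}
    - {"fingers":1,"tx":-0.12,"ty":0.42,"tz":-0.2,"rx":0,"ry":-45,"rz":0}

```text
time: 4.97
tool_pos: [0.4957, 0.3011, 0.3183]
orientation: [0.373, 0.009, 0.928, -0.007]
wrist_force: [0.4, -0.3, 0.2]
finger_gap: 0.0854
grip_force: 0.0
```

```bash
python3 - <<'E'
from ray import *
print(monitor.observe()['joint_positions'].round(2))
f=np.load('side1.npz')['f']; W=np.load('side1.npz')['W'];H,S,V=hsvof(f)
v,u=np.indices(H.shape); bx=lambda a,b,c,d:(u>=a)&(u<b)&(v>=c)&(v<d)
m=(bx(274,297,146,158)&(V<62)); c=blob(m,(284,153)); M=cv2.minAreaRect(c); print('handle px',M, ray([M[0]],.318), ray(cv2.boxPoints(M),.318).round(3).tolist())
f=C['frame'];W=cloud(C);H,S,V=hsvof(f)
w=(S>110)&(H<20)
m=cv2.morphologyEx((w&bx(285,405,195,262)).astype(np.uint8),cv2.MORPH_CLOSE,np.ones((15,15)))
rect('board',m,(343,228),.021)
on=bx(300,390,200,250)&(W[...,2]>.035)
n,l,st,ce=cv2.connectedComponentsWithStats(on.astype(np.uint8))
for i in range(1,n):
    if st[i,4]>15: print(st[i],W[l==i].max(0).round(3),W[l==i].min(0).round(3))
E
```

```text
[-0.92  0.17 -0.07  2.27  1.27  0.67 -0.46]
handle px ((283.5, 153.5), (7.0, 11.0), 90.0) [[ 0.5992573 -0.0936193]] [[0.62, -0.075], [0.617, -0.115], [0.579, -0.112], [0.582, -0.072]]
board 266 [ 485.2 -320.7] [260.5 362.1] 3.1
[378 200  12  10  84] [ 0.598 -0.484  0.093] [ 0.549 -0.519  0.035]
[313 212  11  19 174] [ 0.492 -0.201  0.116] [ 0.457 -0.241  0.035]
[358 218  16  14 160] [ 0.49  -0.376  0.083] [ 0.437 -0.432  0.036]
```

45° is reachable here, though the motion still lags slightly. The handle is at about (0.600, -0.094, 0.318). The board centre is at (0.485, -0.321), with the shaker at (0.475, -0.22) and the garlic at (0.465, -0.405) on it. Next is the pre-grasp.

arm_command:
  steps:
    - {"fingers":1,"tx":0,"ty":0,"tz":-0.04,"rx":0,"ry":0,"rz":1}
    - {"fingers":1,"tx":-0.005,"ty":0,"tz":-0.09,"rx":0,"ry":0,"rz":2}
    - {"fingers":1,"tx":-0.01,"ty":0,"tz":-0.14,"rx":0,"ry":0,"rz":3}
    - {"fingers":1,"tx":-0.014,"ty":0,"tz":-0.18,"rx":0,"ry":0,"rz":3}
    - {"fingers":1,"tx":-0.014,"ty":0,"tz":-0.205,"rx":0,"ry":0,"rz":3}
    - {"fingers":1,"tx":-0.014,"ty":0,"tz":-0.205,"rx":0,"ry":0,"rz":3}
    - {"fingers":1,"tx":-0.014,"ty":0,"tz":-0.205,"rx":0,"ry":0,"rz":3}

```text
time: 5.9
tool_pos: [0.4818, 0.3021, 0.1142]
orientation: [0.372, -0.017, 0.928, 0.002]
wrist_force: [0.3, -0.3, 0.2]
finger_gap: 0.0853
grip_force: 0.0
```

```bash
python3 - <<'E'
from ray import *
from scipy.spatial.transform import Rotation as Ro
s=monitor.observe(); q=s['orientation']; print(s['joint_positions'].round(2),s['tool_pos'].round(4)); print(Ro.from_quat(q[[1,2,3,0]]).as_matrix().round(3))
E
```

```text
[-0.89  0.58 -0.12  2.46  2.05  0.77 -1.38] [0.4817 0.3026 0.1146]
[[-0.722 -0.033  0.691]
 [-0.029  0.999  0.018]
 [-0.691 -0.008 -0.723]]
```

The last pose falls short of the command by a constant amount, so I'll work from the measured pose. Approaching and gripping now.

arm_command:
  steps:
    - {"fingers":1,"tx":0,"ty":0.009,"tz":-0.01,"rx":0,"ry":0,"rz":0}
    - {"fingers":1,"tx":0,"ty":0.0175,"tz":-0.03,"rx":0,"ry":0,"rz":0}
    - {"fingers":1,"tx":0.01,"ty":0.0175,"tz":-0.044,"rx":0,"ry":0,"rz":0}
    - {"fingers":1,"tx":0.02,"ty":0.0175,"tz":-0.054,"rx":0,"ry":0,"rz":0}
    - {"fingers":1,"tx":0.03,"ty":0.0175,"tz":-0.064,"rx":0,"ry":0,"rz":0}
    - {"fingers":1,"tx":0.04,"ty":0.0175,"tz":-0.074,"rx":0,"ry":0,"rz":0}
    - {"fingers":1,"tx":0.05,"ty":0.0175,"tz":-0.084,"rx":0,"ry":0,"rz":0}
    - {"fingers":1,"tx":0.055,"ty":0.0175,"tz":-0.089,"rx":0,"ry":0,"rz":0}
    - {"fingers":1,"tx":0.055,"ty":0.0175,"tz":-0.089,"rx":0,"ry":0,"rz":0}

```text
time: 7.08
tool_pos: [0.536, 0.3199, 0.0237]
orientation: [0.371, -0.017, 0.928, 0.002]
wrist_force: [-1.1, -0.2, 0.3]
finger_gap: 0.0855
grip_force: 0.0
```

```bash
python3 - <<'E'
from ray import *
s=monitor.observe(); print(s['joint_positions'].round(2),s['tool_pos'].round(4))
cr=C['frame'][170:260,130:240]; cv2.imwrite('pics/s4.png',cv2.resize(cr[:,:,::-1],None,fx=6,fy=6,interpolation=cv2.INTER_CUBIC))
E
```

```text
[-0.8   0.8  -0.13  2.36  2.23  0.84 -1.49] [0.5357 0.3201 0.024 ]
```

View pics/s4.png

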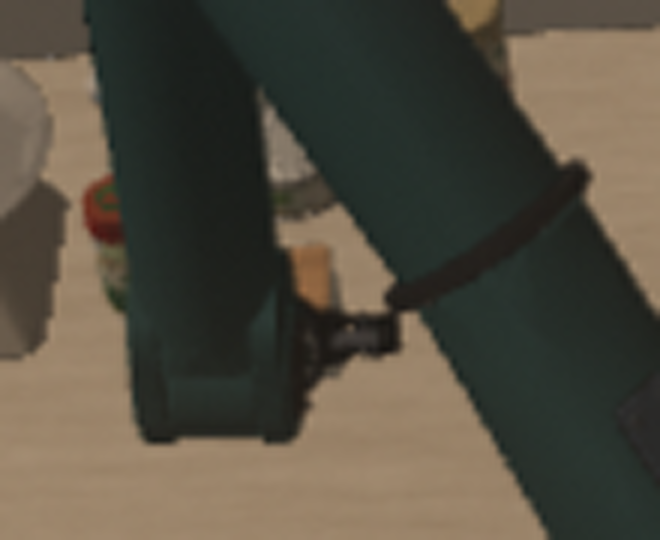

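The picture shows the gripper straddling B, with the lid at crop (312,275) and the right finger at (370,335). Clear of neighbours, so I'll close and lift a little.

arm_command:
  steps:
    - {"fingers":0,"tx":0,"ty":0,"tz":0,"rx":0,"ry":0,"rz":0}
    - {"fingers":0,"tx":0,"ty":0,"tz":0,"rx":0,"ry":0,"rz":0}
    - {"fingers":0,"tx":0,"ty":0,"tz":0,"rx":0,"ry":0,"rz":0}
    - {"fingers":0,"tx":0,"ty":0,"tz":0,"rx":0,"ry":0,"rz":0}
    - {"fingers":0,"tx":0,"ty":0,"tz":0,"rx":0,"ry":0,"rz":0}
    - {"fingers":0,"tx":0,"ty":0,"tz":0.01,"rx":0,"ry":0,"rz":0}
    - {"fingers":0,"tx":0,"ty":0,"tz":0.03,"rx":0,"ry":0,"rz":0}
    - {"fingers":0,"tx":0.005,"ty":0,"tz":0.06,"rx":0,"ry":0,"rz":0}
    - {"fingers":0,"tx":0.01,"ty":0,"tz":0.09,"rx":0,"ry":0,"rz":0}
    - {"fingers":0,"tx":0.01,"ty":0,"tz":0.12,"rx":0,"ry":0,"rz":0}

```text
time: 8.38
tool_pos: [0.5453, 0.3197, 0.1448]
orientation: [0.37, -0.018, 0.929, 0.002]
wrist_force: [-0.3, 0.3, -2.7]
finger_gap: 0.0542
grip_force: 63.8
```

The grip holds, with about 2.7 N of weight. Now I'll raise it and start turning the tool to point towards -y, for insertion from the press's left side.

arm_command:
  steps:
    - {"fingers":0,"tx":0.005,"ty":-0.005,"tz":0.03,"rx":0,"ry":0,"rz":-4}
    - {"fingers":0,"tx":0.01,"ty":-0.01,"tz":0.06,"rx":0,"ry":0,"rz":-9}
    - {"fingers":0,"tx":0.015,"ty":-0.02,"tz":0.09,"rx":0,"ry":0,"rz":-15}
    - {"fingers":0,"tx":0.02,"ty":-0.03,"tz":0.11,"rx":0,"ry":0,"rz":-21}
    - {"fingers":0,"tx":0.025,"ty":-0.04,"tz":0.12,"rx":0,"ry":0,"rz":-28}
    - {"fingers":0,"tx":0.03,"ty":-0.05,"tz":0.12,"rx":0,"ry":0,"rz":-35}
    - {"fingers":0,"tx":0.035,"ty":-0.06,"tz":0.12,"rx":0,"ry":0,"rz":-42}
    - {"fingers":0,"tx":0.035,"ty":-0.06,"tz":0.12,"rx":0,"ry":0,"rz":-46}
    - {"fingers":0,"tx":0.035,"ty":-0.06,"tz":0.12,"rx":0,"ry":0,"rz":-46}

```text
time: 9.5
tool_pos: [0.5806, 0.261, 0.2635]
orientation: [0.342, 0.346, 0.862, -0.142]
wrist_force: [-0.0, -0.2, -2.7]
finger_gap: 0.0542
grip_force: 64.0
```

```bash
cat > st.py <<'E'
from workcell import monitor
from scipy.spatial.transform import Rotation as Ro
s=monitor.observe(); q=s['orientation']; print(s['joint_positions'].round(2),s['tool_pos'].round(4),s['wrist_force'].round(1)); print(Ro.from_quat(q[[1,2,3,0]]).as_matrix().round(3))
E
python3 st.py
```

```text
[-0.98  0.47  0.15  1.95  0.87  0.98 -0.63] [0.5806 0.261  0.2635] [-0.  -0.2 -2.7]
[[-0.526  0.694  0.491]
 [ 0.499  0.72  -0.482]
 [-0.688 -0.008 -0.725]]
```

arm_command:
  steps:
    - {"fingers":0,"tx":0.005,"ty":-0.015,"tz":0,"rx":0,"ry":0,"rz":-6}
    - {"fingers":0,"tx":0.012,"ty":-0.035,"tz":0,"rx":0,"ry":0,"rz":-12}
    - {"fingers":0,"tx":0.02,"ty":-0.055,"tz":0,"rx":0,"ry":0,"rz":-18}
    - {"fingers":0,"tx":0.028,"ty":-0.08,"tz":-0.01,"rx":0,"ry":0,"rz":-24}
    - {"fingers":0,"tx":0.036,"ty":-0.105,"tz":-0.025,"rx":0,"ry":0,"rz":-30}
    - {"fingers":0,"tx":0.044,"ty":-0.13,"tz":-0.045,"rx":0,"ry":0,"rz":-36}
    - {"fingers":0,"tx":0.05,"ty":-0.15,"tz":-0.065,"rx":0,"ry":0,"rz":-42}
    - {"fingers":0,"tx":0.051,"ty":-0.161,"tz":-0.085,"rx":0,"ry":0,"rz":-48}
    - {"fingers":0,"tx":0.051,"ty":-0.161,"tz":-0.1,"rx":0,"ry":0,"rz":-48}
    - {"fingers":0,"tx":0.051,"ty":-0.161,"tz":-0.1,"rx":0,"ry":0,"rz":-48}

```text
time: 10.75
tool_pos: [0.6299, 0.1002, 0.1625]
orientation: [0.254, 0.665, 0.648, -0.271]
wrist_force: [0.3, 0.2, -1.9]
finger_gap: 0.0543
grip_force: 64.1
```

```bash
python3 st.py; python3 - <<'E'
from ray import *
np.savez('side3.npz',W=cloud(C),f=C['frame'])
cr=C['frame'][130:250,180:320]; cv2.imwrite('pics/s5.png',cv2.resize(cr[:,:,::-1],None,fx=5,fy=5,interpolation=cv2.INTER_CUBIC))
E
```

```text
[-0.72  0.75  0.28  1.71  0.5   1.16 -0.81] [0.6299 0.1002 0.1625] [ 0.3  0.2 -1.9]
[[ 0.015  0.999 -0.031]
 [ 0.724 -0.032 -0.689]
 [-0.689 -0.013 -0.724]]
```

View pics/s5.png

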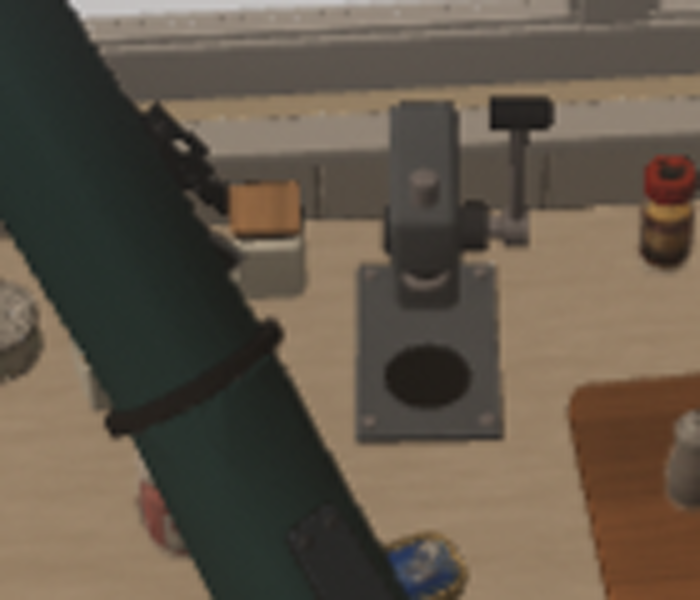

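The canister is held upright, with its lid at crop (265,208), to the left of the press. The pad mark is at (428,376), pixel (265.6,205.2). I'll measure both before inserting.

```bash
python3 - <<'E'
from ray import *
f=np.load('side3.npz')['f']; W=np.load('side3.npz')['W']; H,S,V=hsvof(f)
v,u=np.indices(H.shape)
m=(V<47)&(u>255)&(u<277)&(v>197)&(v<214); c=blob(m,(265,205)); e=cv2.fitEllipse(c); print('pad',e,ray([e[0]],.01))
big=cv2.resize(V.astype(np.uint8),None,fx=4,fy=4,interpolation=cv2.INTER_CUBIC); 
plate=(big<95).astype(np.uint8); plate[:4*184]=0; plate[4*222:]=0; plate[:,:4*248]=0; plate[:,4*284:]=0
pts=[];
for side in (0,1):
    L=[]
    for vv in range(4*192,4*214):
        us=np.where(plate[vv])[0]; L.append([(us[0] if side==0 else us[-1]+1),vv])
    p=ray((np.array(L)-1.5)/4,.01); k=np.polyfit(p[:,0],p[:,1],1); print('edge',np.degrees(np.arctan(k[0])),np.polyval(k,.632))
L=[]
for uu in range(4*255,4*276): L.append([uu,np.where(plate[:,uu])[0][-1]+1])
p=ray((np.array(L)-1.5)/4,.01); k=np.polyfit(p[:,1],p[:,0],1); print('front',np.degrees(np.arctan(k[0])),np.polyval(k,-.025))
w=(S>100)&(H<18)&(V>90)
rect('lid',w&(u<245)&(u>222)&(v<180),(233,171),.2165)
cc=blob(w&(u<245)&(u>222)&(v<180),(233,171)); mm=np.zeros(H.shape,np.uint8); cv2.drawContours(mm,[cc],-1,1,-1); P=W[cv2.erode(mm,np.ones((3,3)))>0]; print(np.nanmean(P,0),len(P))
m=((V<62)&(u>=274)&(u<297)&(v>=146)&(v<158)); c=blob(m,(284,153)); x=cv2.boundingRect(c); print('handle',x,ray([[x[0]-.5,153],[x[0]+x[2]-.5,153]],.318), np.nanmean(W[m],0))
E
```

```text
pad ((264.9940185546875, 204.8230743408203), (11.036486625671387, 16.262378692626953), 89.50428009033203) [[ 0.63511944 -0.02486966]]
edge -3.089182095459378 0.032739128207243194
edge -2.6134424419155238 -0.0846345693420587
front 1.684496151226854 0.5626729217716225
lid 43 [629.5  97.8] [50.2 56.2] 88.7
[0.62776296 0.09803745 0.21755279] 95
handle (278, 150, 12, 8) [[ 0.60368238 -0.07211843]
 [ 0.60034315 -0.11560292]] [ 0.59655284 -0.09295508  0.3243444 ]
```

Lid centre ≈ (0.629, 0.098). Press axis ≈ (0.631, -0.0255), yaw ≈ -2.5°. Inserting.

arm_command:
  steps:
    - {"fingers":0,"tx":0,"ty":0,"tz":-0.035,"rx":0,"ry":0,"rz":0}
    - {"fingers":0,"tx":0.002,"ty":-0.005,"tz":-0.07,"rx":0,"ry":0,"rz":0}
    - {"fingers":0,"tx":0.002,"ty":-0.015,"tz":-0.1,"rx":0,"ry":0,"rz":0}
    - {"fingers":0,"tx":0.002,"ty":-0.03,"tz":-0.118,"rx":0,"ry":0,"rz":0}
    - {"fingers":0,"tx":0.002,"ty":-0.045,"tz":-0.122,"rx":0,"ry":0,"rz":0}
    - {"fingers":0,"tx":0.002,"ty":-0.06,"tz":-0.122,"rx":0,"ry":0,"rz":0}
    - {"fingers":0,"tx":0.002,"ty":-0.08,"tz":-0.122,"rx":0,"ry":0,"rz":0}
    - {"fingers":0,"tx":0.002,"ty":-0.1,"tz":-0.122,"rx":0,"ry":0,"rz":0}
    - {"fingers":0,"tx":0.002,"ty":-0.115,"tz":-0.122,"rx":0,"ry":0,"rz":0}
    - {"fingers":0,"tx":0.002,"ty":-0.124,"tz":-0.122,"rx":0,"ry":0,"rz":0}
    - {"fingers":0,"tx":0.002,"ty":-0.124,"tz":-0.122,"rx":0,"ry":0,"rz":0}

```text
time: 12.22
tool_pos: [0.6335, -0.0258, 0.0423]
orientation: [0.255, 0.667, 0.646, -0.27]
wrist_force: [-0.9, -0.2, -2.9]
finger_gap: 0.0542
grip_force: 64.1
```

```bash
python3 st.py; python3 - <<'E'
from ray import *
np.savez('side4.npz',W=cloud(C),f=C['frame'])
cr=C['frame'][150:240,210:310]; cv2.imwrite('pics/s6.png',cv2.resize(cr[:,:,::-1],None,fx=6,fy=6,interpolation=cv2.INTER_CUBIC))
E
```

```text
[-0.59  0.89  0.34  1.85  0.6   0.84 -0.87] [ 0.6335 -0.0258  0.0423] [-0.9 -0.2 -2.9]
[[ 0.02   0.999 -0.031]
 [ 0.724 -0.036 -0.689]
 [-0.69  -0.009 -0.724]]
```

View pics/s6.png

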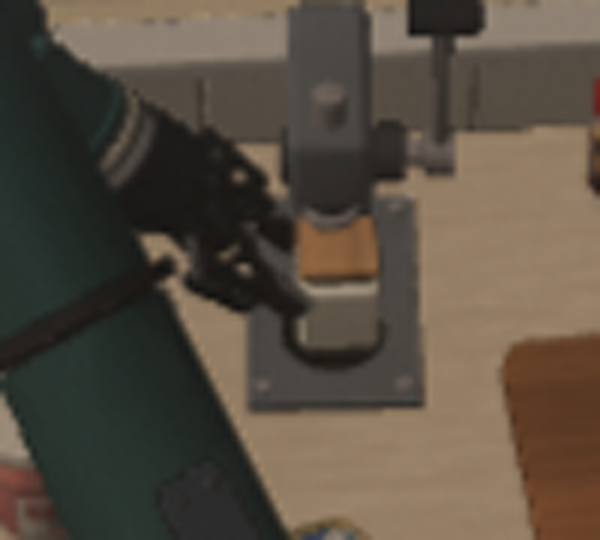

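The canister stands centred over the pad mark (its front face spans crop x 300–378, the mark 285–383), under the ram and clear of the head. Lower, release and back out.

arm_command:
  steps:
    - {"fingers":0,"tx":-0.001,"ty":0.001,"tz":-0.004,"rx":0,"ry":0,"rz":0}
    - {"fingers":0,"tx":-0.001,"ty":0.001,"tz":-0.0075,"rx":0,"ry":0,"rz":0}
    - {"fingers":0,"tx":-0.001,"ty":0.001,"tz":-0.0085,"rx":0,"ry":0,"rz":0}
    - {"fingers":0,"tx":-0.001,"ty":0.001,"tz":-0.0085,"rx":0,"ry":0,"rz":0}

```text
time: 12.78
tool_pos: [0.6328, -0.0223, 0.0349]
orientation: [0.256, 0.666, 0.646, -0.27]
wrist_force: [-3.3, 4.2, 7.1]
finger_gap: 0.0541
grip_force: 65.1
```

arm_command:
  steps:
    - {"fingers":0.5,"tx":0,"ty":0,"tz":0,"rx":0,"ry":0,"rz":0}
    - {"fingers":1,"tx":0,"ty":0,"tz":0,"rx":0,"ry":0,"rz":0}
    - {"fingers":1,"tx":0,"ty":0,"tz":0,"rx":0,"ry":0,"rz":0}
    - {"fingers":1,"tx":0,"ty":0,"tz":0,"rx":0,"ry":0,"rz":0}
    - {"fingers":1,"tx":0,"ty":0.01,"tz":0.002,"rx":0,"ry":0,"rz":0}
    - {"fingers":1,"tx":0,"ty":0.025,"tz":0.003,"rx":0,"ry":0,"rz":0}
    - {"fingers":1,"tx":0,"ty":0.045,"tz":0.005,"rx":0,"ry":0,"rz":0}
    - {"fingers":1,"tx":0,"ty":0.065,"tz":0.01,"rx":0,"ry":0,"rz":0}
    - {"fingers":1,"tx":0,"ty":0.085,"tz":0.02,"rx":0,"ry":0,"rz":0}
    - {"fingers":1,"tx":0,"ty":0.095,"tz":0.06,"rx":0,"ry":0,"rz":0}
    - {"fingers":1,"tx":-0.02,"ty":0.095,"tz":0.11,"rx":0,"ry":0,"rz":0}
    - {"fingers":1,"tx":-0.05,"ty":0.085,"tz":0.17,"rx":0,"ry":0,"rz":0}
    - {"fingers":1,"tx":-0.08,"ty":0.075,"tz":0.23,"rx":0,"ry":0,"rz":0}
    - {"fingers":1,"tx":-0.08,"ty":0.075,"tz":0.29,"rx":0,"ry":0,"rz":0}

```text
time: 14.52
tool_pos: [0.5506, 0.0519, 0.3182]
orientation: [0.254, 0.666, 0.647, -0.271]
wrist_force: [1.6, 0.3, 0.3]
finger_gap: 0.0852
grip_force: 0.0
```

```bash
python3 st.py; python3 - <<'E'
from ray import *
f=C['frame']; W=cloud(C); np.savez('side5.npz',W=W,f=f); H,S,V=hsvof(f); v,u=np.indices(H.shape)
w=(S>90)&(H<18)&(V>80)&(u>250)&(u<280)&(v>175)&(v<205)
c=blob(w,(266,192)); print(cv2.boundingRect(c)); p=ray(c,.088); print(p.min(0),p.max(0))
b=(W[...,2]>.03)&(W[...,2]<.1)&(u>245)&(u<290)&(v>180)&(v<212); P=W[b]; print(P.min(0),P.max(0),np.median(P,0))
cv2.imwrite('pics/s7.png',cv2.resize(f[140:250,200:340,::-1],None,fx=5,fy=5,interpolation=cv2.INTER_CUBIC))
E
```

```text
[-0.77  0.46  0.32  1.83  0.53  1.31 -0.73] [0.5506 0.0519 0.3182] [1.6 0.3 0.3]
[[ 0.016  0.999 -0.032]
 [ 0.724 -0.034 -0.689]
 [-0.69  -0.012 -0.724]]
(258, 187, 14, 11)
[ 0.60378047 -0.0506281 ] [0.66087957 0.00246653]
[ 0.6003274  -0.05579644  0.0305758 ] [0.7168904  0.00271606 0.09969368] [ 0.615021   -0.02408322  0.07465648]
```

View pics/s7.png

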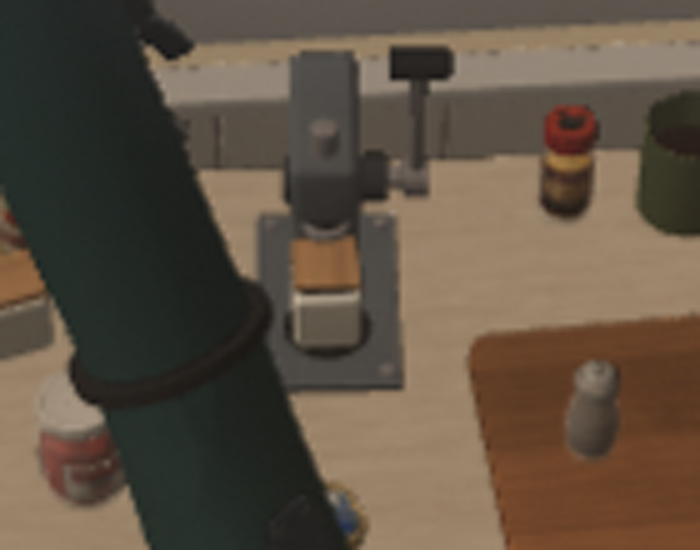

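The canister stands released under the ram, centred at about (0.631, -0.024). The lever's rest handle is at crop (420,62), hanging free. My picture allowance is used up, so from here I'll rely on numbers. Next: the turn to a tool-down grip on the handle's ends, and the lever path.

```bash
python3 - <<'E'
from workcell import monitor
import numpy as np
from scipy.spatial.transform import Rotation as Ro
s=monitor.observe(); q=s['orientation']; Rc=Ro.from_quat(q[[1,2,3,0]])
for sg in (1,-1):
    Rt=Ro.from_euler('z',-2.5,degrees=True)*Ro.from_matrix(np.diag([-sg,sg,-1.])); print(sg,(Rt*Rc.inv()).as_rotvec(degrees=True).round(1))
h=np.array([.628,-.0955,.18]); ps=np.radians(-2.5)
for t in np.linspace(0,1.2,13):
    a=np.radians(10)+t; p=h+.14*np.array([-np.sin(a)*np.cos(ps),-np.sin(a)*np.sin(ps),np.cos(a)]); 
    if t==0:p0=p;print(p)
    print(round(t,2),(p-p0).round(4))
E
```

```text
1 [35.1 32.6 84.8]
-1 [ 32.6 -35.2 -85.7]
[ 0.60371239 -0.09443958  0.31787309]
0.0 [0. 0. 0.]
0.1 [-0.0136  0.0006 -0.0031]
0.2 [-0.0269  0.0012 -0.0076]
0.3 [-0.0396  0.0017 -0.0133]
0.4 [-0.0517  0.0023 -0.0204]
0.5 [-0.0631  0.0028 -0.0285]
0.6 [-0.0735  0.0032 -0.0378]
0.7 [-0.083   0.0036 -0.0481]
0.8 [-0.0914  0.004  -0.0593]
0.9 [-0.0987  0.0043 -0.0712]
1.0 [-0.1047  0.0046 -0.0838]
1.1 [-0.1095  0.0048 -0.097 ]
1.2 [-0.1129  0.0049 -0.1106]
```

arm_command:
  steps:
    - {"fingers":1,"tx":0,"ty":0,"tz":0.03,"rx":2.7,"ry":2.5,"rz":6.5}
    - {"fingers":1,"tx":0,"ty":0,"tz":0.06,"rx":5.4,"ry":5,"rz":13}
    - {"fingers":1,"tx":0,"ty":-0.01,"tz":0.09,"rx":8.1,"ry":7.5,"rz":19.6}
    - {"fingers":1,"tx":0.005,"ty":-0.02,"tz":0.11,"rx":10.8,"ry":10,"rz":26.1}
    - {"fingers":1,"tx":0.01,"ty":-0.035,"tz":0.12,"rx":13.5,"ry":12.5,"rz":32.6}
    - {"fingers":1,"tx":0.015,"ty":-0.05,"tz":0.12,"rx":16.2,"ry":15,"rz":39.1}
    - {"fingers":1,"tx":0.02,"ty":-0.065,"tz":0.12,"rx":18.9,"ry":17.6,"rz":45.7}
    - {"fingers":1,"tx":0.025,"ty":-0.08,"tz":0.12,"rx":21.6,"ry":20.1,"rz":52.2}
    - {"fingers":1,"tx":0.03,"ty":-0.095,"tz":0.12,"rx":24.3,"ry":22.6,"rz":58.7}
    - {"fingers":1,"tx":0.035,"ty":-0.11,"tz":0.12,"rx":27,"ry":25.1,"rz":65.2}
    - {"fingers":1,"tx":0.04,"ty":-0.125,"tz":0.12,"rx":29.7,"ry":27.6,"rz":71.8}
    - {"fingers":1,"tx":0.045,"ty":-0.135,"tz":0.12,"rx":32.4,"ry":30.1,"rz":78.3}
    - {"fingers":1,"tx":0.05,"ty":-0.142,"tz":0.11,"rx":35.1,"ry":32.6,"rz":84.8}
    - {"fingers":1,"tx":0.053,"ty":-0.146,"tz":0.1,"rx":35.1,"ry":32.6,"rz":84.8}
    - {"fingers":1,"tx":0.053,"ty":-0.146,"tz":0.1,"rx":35.1,"ry":32.6,"rz":84.8}

```text
time: 16.45
tool_pos: [0.6055, -0.0936, 0.4153]
orientation: [0.001, 0.019, 1.0, -0.004]
wrist_force: [-0.1, 0.1, -0.3]
finger_gap: 0.0855
grip_force: 0.0
```

```bash
python3 st.py
```

```text
[-0.08  0.28  0.21  1.62 -0.05  1.24  1.67] [ 0.6055 -0.0936  0.4153] [-0.1  0.1 -0.3]
[[-0.999  0.038  0.001]
 [ 0.038  0.999 -0.008]
 [-0.001 -0.008 -1.   ]]
```

arm_command:
  steps:
    - {"fingers":1,"tx":-0.001,"ty":-0.001,"tz":-0.04,"rx":0,"ry":0,"rz":0}
    - {"fingers":1,"tx":-0.002,"ty":-0.001,"tz":-0.075,"rx":0,"ry":0,"rz":0}
    - {"fingers":1,"tx":-0.002,"ty":-0.001,"tz":-0.1,"rx":0,"ry":0,"rz":0}
    - {"fingers":1,"tx":-0.002,"ty":-0.001,"tz":-0.115,"rx":0,"ry":0,"rz":0}
    - {"fingers":1,"tx":-0.002,"ty":-0.001,"tz":-0.12,"rx":0,"ry":0,"rz":0}
    - {"fingers":0.6,"tx":-0.002,"ty":-0.001,"tz":-0.12,"rx":0,"ry":0,"rz":0}
    - {"fingers":0,"tx":-0.002,"ty":-0.001,"tz":-0.12,"rx":0,"ry":0,"rz":0}
    - {"fingers":0,"tx":-0.002,"ty":-0.001,"tz":-0.12,"rx":0,"ry":0,"rz":0}
    - {"fingers":0,"tx":-0.002,"ty":-0.001,"tz":-0.12,"rx":0,"ry":0,"rz":0}
    - {"fingers":0,"tx":-0.002,"ty":-0.001,"tz":-0.12,"rx":0,"ry":0,"rz":0}

```text
time: 17.7
tool_pos: [0.6051, -0.0941, 0.2984]
orientation: [0.003, 0.019, 1.0, -0.003]
wrist_force: [-0.3, 2.9, 5.3]
finger_gap: 0.0437
grip_force: 60.6
```

```bash
python3 st.py
```

```text
[-0.07  0.36  0.2   1.79 -0.08  1.    1.69] [ 0.6051 -0.0941  0.2984] [-0.3  2.9  5.3]
[[-0.999  0.037  0.006]
 [ 0.037  0.999 -0.006]
 [-0.006 -0.006 -1.   ]]
```

The handle is gripped on its ends with little side force. I'll pull the first half of the stroke along the arc and then check.

arm_command:
  steps:
    - {"fingers":0,"tx":-0.007,"ty":0.0003,"tz":-0.0014,"rx":0,"ry":0,"rz":0}
    - {"fingers":0,"tx":-0.0136,"ty":0.0006,"tz":-0.0031,"rx":0,"ry":0,"rz":0}
    - {"fingers":0,"tx":-0.0203,"ty":0.0009,"tz":-0.0052,"rx":0,"ry":0,"rz":0}
    - {"fingers":0,"tx":-0.0269,"ty":0.0012,"tz":-0.0076,"rx":0,"ry":0,"rz":0}
    - {"fingers":0,"tx":-0.0333,"ty":0.0015,"tz":-0.0103,"rx":0,"ry":0,"rz":0}
    - {"fingers":0,"tx":-0.0396,"ty":0.0017,"tz":-0.0133,"rx":0,"ry":0,"rz":0}
    - {"fingers":0,"tx":-0.0458,"ty":0.002,"tz":-0.0168,"rx":0,"ry":0,"rz":0}
    - {"fingers":0,"tx":-0.0517,"ty":0.0023,"tz":-0.0204,"rx":0,"ry":0,"rz":0}
    - {"fingers":0,"tx":-0.0575,"ty":0.0025,"tz":-0.0244,"rx":0,"ry":0,"rz":0}
    - {"fingers":0,"tx":-0.0631,"ty":0.0028,"tz":-0.0285,"rx":0,"ry":0,"rz":0}
    - {"fingers":0,"tx":-0.0631,"ty":0.0028,"tz":-0.0285,"rx":0,"ry":0,"rz":0}

```text
time: 19.08
tool_pos: [0.5405, -0.091, 0.2723]
orientation: [0.002, 0.02, 1.0, -0.002]
wrist_force: [-9.1, 4.6, 24.8]
finger_gap: 0.0433
grip_force: 64.8
```

```bash
python3 st.py | head -1; python3 - <<'E'
from ray import *
f=C['frame'];H,S,V=hsvof(f);v,u=np.indices(H.shape);W=cloud(C)
m=(V<65)&(u>=270)&(u<300)&(v>=145)&(v<190)&(W[...,2]>.24)&(W[...,0]>.5)&(W[...,0]<.6)
print(m.sum(), np.nanmedian(W[m],0) if m.any() else 0)
E
```

```text
[-0.07  0.29  0.2   1.95 -0.07  0.9   1.69] [ 0.5405 -0.091   0.2723] [-9.1  4.6 24.8]
177 [ 0.52949929 -0.11915178  0.3706325 ]
```

The lever follows. There is about 25 N of radial load, so my arc is slightly too tight. I'll refit the arc from the two measured points and continue.

arm_command:
  steps:
    - {"fingers":0,"tx":-0.004,"ty":0,"tz":0.0028,"rx":0,"ry":0,"rz":0}
    - {"fingers":0,"tx":-0.0097,"ty":0,"tz":-0.002,"rx":0,"ry":0,"rz":0}
    - {"fingers":0,"tx":-0.0168,"ty":0.0005,"tz":-0.0089,"rx":0,"ry":0,"rz":0}
    - {"fingers":0,"tx":-0.0234,"ty":0.001,"tz":-0.0162,"rx":0,"ry":0,"rz":0}
    - {"fingers":0,"tx":-0.0295,"ty":0.001,"tz":-0.0239,"rx":0,"ry":0,"rz":0}
    - {"fingers":0,"tx":-0.035,"ty":0.0015,"tz":-0.0321,"rx":0,"ry":0,"rz":0}
    - {"fingers":0,"tx":-0.0399,"ty":0.0015,"tz":-0.0406,"rx":0,"ry":0,"rz":0}
    - {"fingers":0,"tx":-0.0442,"ty":0.002,"tz":-0.0494,"rx":0,"ry":0,"rz":0}
    - {"fingers":0,"tx":-0.0479,"ty":0.002,"tz":-0.0586,"rx":0,"ry":0,"rz":0}
    - {"fingers":0,"tx":-0.0479,"ty":0.002,"tz":-0.0586,"rx":0,"ry":0,"rz":0}

```text
time: 20.38
tool_pos: [0.4863, -0.0885, 0.209]
orientation: [-0.005, 0.019, 1.0, -0.002]
wrist_force: [-12.1, 4.8, 14.7]
finger_gap: 0.0437
grip_force: 68.9
```

```bash
python3 st.py | head -1
```

```text
[-0.06  0.31  0.19  2.12 -0.08  0.73  1.7 ] [ 0.4863 -0.0885  0.209 ] [-12.1   4.8  14.7]
```

```bash
python3 - <<'E'
import numpy as np
P=np.array([[.6051,.2984],[.5405,.2723],[.4863,.2090]])
c=np.linalg.solve(2*(P[1:]-P[0]),(P[1:]**2).sum(1)-(P[0]**2).sum()); r=np.linalg.norm(P-c,axis=1)
print(c,r,np.degrees(np.arctan2(-(P-c)[:,0],(P-c)[:,1])))
from scipy.optimize import least_squares
s=least_squares(lambda q:np.linalg.norm(P-q,axis=1)-.14,[.625,.16]).x; print(s,np.linalg.norm(P-s,axis=1),np.degrees(np.arctan2(-(P-s)[:,0],(P-s)[:,1])))
E
```

```text
[0.63182976 0.13924569] [0.16138332 0.16138332 0.16138332] [ 9.53377763 34.46607874 64.39099177]
[0.61767851 0.15776194] [0.14119945 0.13811405 0.1410165 ] [ 5.11087198 33.97304095 68.69404835]
```

The lever angle is about 70° from vertical, and the tangential load of about 9 N is consistent with the spring. Now driving the last part down to the stop.

arm_command:
  steps:
    - {"fingers":0,"tx":-0.003,"ty":0,"tz":-0.004,"rx":0,"ry":0,"rz":0}
    - {"fingers":0,"tx":-0.004,"ty":0,"tz":-0.008,"rx":0,"ry":0,"rz":0}
    - {"fingers":0,"tx":-0.005,"ty":0,"tz":-0.012,"rx":0,"ry":0,"rz":0}
    - {"fingers":0,"tx":-0.006,"ty":0,"tz":-0.016,"rx":0,"ry":0,"rz":0}
    - {"fingers":0,"tx":-0.006,"ty":0,"tz":-0.016,"rx":0,"ry":0,"rz":0}

```text
time: 21.0
tool_pos: [0.4798, -0.0883, 0.193]
orientation: [-0.005, 0.018, 1.0, -0.002]
wrist_force: [-11.2, 6.0, 13.3]
finger_gap: 0.0437
grip_force: 70.0
```

```bash
python3 st.py | head -1
```

```text
[-0.06  0.32  0.18  2.15 -0.08  0.69  1.71] [ 0.4798 -0.0883  0.193 ] [-11.2   6.   13.3]
```

The force is unchanged, so it's not at the stop yet. Continuing in small steps.

arm_command:
  steps:
    - {"fingers":0,"tx":0,"ty":0,"tz":-0.004,"rx":0,"ry":0,"rz":0}
    - {"fingers":0,"tx":0,"ty":0,"tz":-0.008,"rx":0,"ry":0,"rz":0}
    - {"fingers":0,"tx":0,"ty":0,"tz":-0.008,"rx":0,"ry":0,"rz":0}

```text
time: 21.38
tool_pos: [0.4772, -0.0881, 0.1844]
orientation: [-0.008, 0.018, 1.0, -0.002]
wrist_force: [-15.5, 6.2, 13.4]
finger_gap: 0.0434
grip_force: 73.3
```

```bash
python3 - <<'E'
from ray import *
f=C['frame'];H,S,V=hsvof(f);v,u=np.indices(H.shape);W=cloud(C)
# what is visible round press: head, ram, lid, rod
for n,(a,b) in dict(head=(.2,.225),lid=(.06,.1),plate=(.004,.016)).items():
    m=(W[...,2]>a)&(W[...,2]<b)&(W[...,0]>.55)&(W[...,0]<.75)&(W[...,1]>-.1)&(W[...,1]<.05); print(n,m.sum(),u[m].min() if m.any() else 0,u[m].max() if m.any() else 0)
m=(W[...,2]>.12)&(W[...,2]<.26)&(W[...,0]>.44)&(W[...,0]<.62)&(W[...,1]>-.14)&(W[...,1]<-.05); print('rodish',m.sum())
if m.any(): print(np.c_[u[m],v[m],(W[m]*1000).round(),V[m]][::8].astype(int))
E
```

```text
head 0 0 0
lid 0 0 0
plate 89 247 254
rodish 42
[[ 290  189  502 -110  231   27]
 [ 290  191  491 -109  233   28]
 [ 293  192  466 -116  252   31]
 [ 291  194  472 -110  237   37]
 [ 294  195  470 -121  233   57]
 [ 294  197  466 -121  226   77]]
```

The three-point fit predicts (0.4756, 0.180) at the stop, so there are about 4 mm to go. Continuing to the stop.

arm_command:
  steps:
    - {"fingers":0,"tx":-0.002,"ty":0,"tz":-0.003,"rx":0,"ry":0,"rz":0}
    - {"fingers":0,"tx":-0.003,"ty":0,"tz":-0.006,"rx":0,"ry":0,"rz":0}
    - {"fingers":0,"tx":-0.003,"ty":0,"tz":-0.006,"rx":0,"ry":0,"rz":0}

```text
time: 21.8
tool_pos: [0.4759, -0.088, 0.1788]
orientation: [-0.006, 0.018, 1.0, -0.002]
wrist_force: [-13.4, 5.6, 12.4]
finger_gap: 0.0436
grip_force: 74.5
```

```bash
python3 st.py
```

```text
[-0.05  0.34  0.18  2.17 -0.09  0.65  1.72] [ 0.4759 -0.088   0.1788] [-13.4   5.6  12.4]
[[-0.999  0.037 -0.012]
 [ 0.037  0.999 -0.003]
 [ 0.012 -0.004 -1.   ]]
```

arm_command:
  steps:
    - {"fingers":0,"tx":-0.001,"ty":0,"tz":-0.004,"rx":0,"ry":0,"rz":0}
    - {"fingers":0,"tx":-0.001,"ty":0,"tz":-0.008,"rx":0,"ry":0,"rz":0}
    - {"fingers":0,"tx":-0.001,"ty":0,"tz":-0.008,"rx":0,"ry":0,"rz":0}

```text
time: 22.18
tool_pos: [0.4754, -0.088, 0.1742]
orientation: [-0.006, 0.018, 1.0, -0.001]
wrist_force: [-20.8, 8.0, 41.4]
finger_gap: 0.0434
grip_force: 80.5
```

```bash
python3 - <<'E'
from ray import *
s=monitor.observe(); print(s['wrist_force'],s['tool_pos'])
f=C['frame'];H,S,V=hsvof(f);v,u=np.indices(H.shape);W=cloud(C)
m=(W[...,2]>.02)&(W[...,2]<.35)&(W[...,0]>.42)&(W[...,0]<.9)&(W[...,1]>-.2)&(W[...,1]<.05)&(u>240)&(u<310)
for vv in range(140,222,4):
    us=np.where(m[vv])[0]; print(vv,[(int(a),(W[vv,a]*1000).round().astype(int).tolist()) for a in us[::3]][:6])
E
```

```text
[-20.74461824   8.14451774  40.82146119] [ 0.47537026 -0.08800994  0.17421547]
140 [(244, [869, 48, 170]), (247, [867, 36, 171]), (300, [870, -192, 153])]
144 [(244, [862, 49, 154]), (247, [867, 36, 148]), (250, [870, 23, 145]), (301, [867, -197, 133])]
148 [(245, [872, 46, 122]), (248, [877, 33, 118]), (297, [858, -179, 119]), (300, [856, -192, 120])]
152 [(245, [837, 47, 130]), (248, [837, 34, 129]), (296, [827, -171, 124]), (299, [827, -184, 123]), (302, [826, -197, 124])]
156 [(245, [820, 48, 122]), (248, [812, 35, 128]), (297, [801, -173, 124]), (300, [796, -184, 128]), (303, [805, -199, 119])]
160 [(245, [798, 48, 119]), (248, [802, 36, 114]), (251, [798, 23, 117]), (299, [833, -187, 72]), (302, [828, -199, 76])]
164 [(245, [836, 50, 62]), (248, [827, 37, 70]), (251, [825, 24, 70]), (299, [837, -188, 45])]
168 [(246, [824, 46, 49]), (249, [831, 33, 42]), (298, [834, -184, 24]), (301, [834, -198, 23])]
172 [(247, [828, 43, 21])]
176 [(292, [449, -108, 348]), (295, [458, -120, 338])]
180 [(290, [438, -101, 340]), (293, [466, -114, 312]), (296, [465, -125, 312]), (299, [474, -137, 302]), (302, [473, -147, 302])]
184 [(290, [458, -104, 301]), (293, [466, -115, 292]), (300, [466, -140, 290]), (303, [463, -150, 292])]
188 [(290, [459, -104, 280]), (293, [459, -115, 279]), (296, [479, -128, 258]), (299, [463, -136, 274]), (302, [467, -148, 269])]
192 [(290, [490, -109, 229]), (293, [465, -116, 254]), (296, [473, -128, 245]), (299, [464, -137, 252])]
196 [(290, [483, -108, 214]), (293, [468, -117, 229])]
200 []
204 []
208 [(295, [594, -145, 26]), (298, [595, -158, 24]), (302, [596, -174, 22]), (305, [596, -186, 21])]
212 [(294, [575, -139, 23]), (297, [571, -151, 26]), (301, [570, -167, 26]), (305, [573, -184, 22])]
216 [(295, [549, -140, 28]), (298, [551, -152, 25]), (302, [551, -169, 24]), (305, [553, -181, 21]), (308, [549, -193, 24])]
220 [(296, [529, -142, 26]), (299, [531, -154, 23]), (308, [522, -189, 31])]
```

The force rose sharply to 41 N with only half the commanded motion, so the lever is on its stop. Easing it back slowly while still gripped.

arm_command:
  steps:
    - {"fingers":0,"tx":0,"ty":0,"tz":0.003,"rx":0,"ry":0,"rz":0}
    - {"fingers":0,"tx":0.0005,"ty":0,"tz":0.007,"rx":0,"ry":0,"rz":0}
    - {"fingers":0,"tx":0.002,"ty":0,"tz":0.012,"rx":0,"ry":0,"rz":0}
    - {"fingers":0,"tx":0.003,"ty":0,"tz":0.016,"rx":0,"ry":0,"rz":0}
    - {"fingers":0,"tx":0.0045,"ty":0,"tz":0.021,"rx":0,"ry":0,"rz":0}
    - {"fingers":0,"tx":0.0065,"ty":0,"tz":0.026,"rx":0,"ry":0,"rz":0}
    - {"fingers":0,"tx":0.0085,"ty":0,"tz":0.031,"rx":0,"ry":0,"rz":0}
    - {"fingers":0,"tx":0.0107,"ty":-0.0005,"tz":0.0355,"rx":0,"ry":0,"rz":0}
    - {"fingers":0,"tx":0.013,"ty":-0.0005,"tz":0.04,"rx":0,"ry":0,"rz":0}
    - {"fingers":0,"tx":0.0156,"ty":-0.001,"tz":0.0447,"rx":0,"ry":0,"rz":0}
    - {"fingers":0,"tx":0.0184,"ty":-0.001,"tz":0.049,"rx":0,"ry":0,"rz":0}
    - {"fingers":0,"tx":0.0212,"ty":-0.001,"tz":0.0536,"rx":0,"ry":0,"rz":0}

```text
time: 23.72
tool_pos: [0.5, -0.0893, 0.2244]
orientation: [-0.003, 0.015, 1.0, -0.003]
wrist_force: [-4.7, 4.4, 1.6]
finger_gap: 0.0437
grip_force: 91.1
```

```bash
python3 st.py
```

```text
[-0.07  0.3   0.19  2.08 -0.07  0.77  1.7 ] [ 0.5    -0.0893  0.2244] [-4.7  4.4  1.6]
[[-1.     0.03  -0.006]
 [ 0.03   1.    -0.006]
 [ 0.006 -0.006 -1.   ]]
```

arm_command:
  steps:
    - {"fingers":0,"tx":0.0031,"ty":0,"tz":0.004,"rx":0,"ry":0,"rz":0}
    - {"fingers":0,"tx":0.0064,"ty":0,"tz":0.0079,"rx":0,"ry":0,"rz":0}
    - {"fingers":0,"tx":0.0098,"ty":-0.0005,"tz":0.0116,"rx":0,"ry":0,"rz":0}
    - {"fingers":0,"tx":0.0133,"ty":-0.0005,"tz":0.0153,"rx":0,"ry":0,"rz":0}
    - {"fingers":0,"tx":0.0169,"ty":-0.001,"tz":0.0188,"rx":0,"ry":0,"rz":0}
    - {"fingers":0,"tx":0.0207,"ty":-0.001,"tz":0.0222,"rx":0,"ry":0,"rz":0}
    - {"fingers":0,"tx":0.0245,"ty":-0.001,"tz":0.0254,"rx":0,"ry":0,"rz":0}
    - {"fingers":0,"tx":0.0285,"ty":-0.0015,"tz":0.0285,"rx":0,"ry":0,"rz":0}
    - {"fingers":0,"tx":0.0326,"ty":-0.0015,"tz":0.0315,"rx":0,"ry":0,"rz":0}
    - {"fingers":0,"tx":0.0368,"ty":-0.002,"tz":0.0343,"rx":0,"ry":0,"rz":0}
    - {"fingers":0,"tx":0.0411,"ty":-0.002,"tz":0.037,"rx":0,"ry":0,"rz":0}

```text
time: 25.1
tool_pos: [0.5418, -0.0912, 0.2614]
orientation: [-0.003, 0.016, 1.0, -0.003]
wrist_force: [-4.4, 6.3, 1.0]
finger_gap: 0.0435
grip_force: 103.2
```

```bash
python3 st.py
```

```text
[-0.07  0.31  0.19  1.95 -0.07  0.89  1.7 ] [ 0.5418 -0.0912  0.2614] [-4.4  6.3  1. ]
[[-0.999  0.032 -0.006]
 [ 0.032  0.999 -0.006]
 [ 0.005 -0.006 -1.   ]]
```

arm_command:
  steps:
    - {"fingers":0,"tx":0.0044,"ty":0,"tz":0.0025,"rx":0,"ry":0,"rz":0}
    - {"fingers":0,"tx":0.0088,"ty":0,"tz":0.0049,"rx":0,"ry":0,"rz":0}
    - {"fingers":0,"tx":0.0134,"ty":-0.0005,"tz":0.0071,"rx":0,"ry":0,"rz":0}
    - {"fingers":0,"tx":0.018,"ty":-0.0005,"tz":0.0092,"rx":0,"ry":0,"rz":0}
    - {"fingers":0,"tx":0.0227,"ty":-0.001,"tz":0.0111,"rx":0,"ry":0,"rz":0}
    - {"fingers":0,"tx":0.0275,"ty":-0.001,"tz":0.0128,"rx":0,"ry":0,"rz":0}
    - {"fingers":0,"tx":0.0323,"ty":-0.0015,"tz":0.0144,"rx":0,"ry":0,"rz":0}
    - {"fingers":0,"tx":0.0371,"ty":-0.0015,"tz":0.0158,"rx":0,"ry":0,"rz":0}
    - {"fingers":0,"tx":0.0421,"ty":-0.002,"tz":0.017,"rx":0,"ry":0,"rz":0}
    - {"fingers":0,"tx":0.047,"ty":-0.002,"tz":0.018,"rx":0,"ry":0,"rz":0}
    - {"fingers":0,"tx":0.0495,"ty":-0.002,"tz":0.0185,"rx":0,"ry":0,"rz":0}
    - {"fingers":0,"tx":0.0495,"ty":-0.002,"tz":0.0185,"rx":0,"ry":0,"rz":0}

```text
time: 26.6
tool_pos: [0.594, -0.0936, 0.2815]
orientation: [0.0, 0.015, 1.0, -0.003]
wrist_force: [-3.0, 5.0, 8.1]
finger_gap: 0.0436
grip_force: 98.8
```

```bash
python3 st.py; python3 - <<'E'
from ray import *
f=C['frame'];H,S,V=hsvof(f);v,u=np.indices(H.shape);W=cloud(C)
m=(u>270)&(u<302)&(W[...,2]>.17)&(W[...,2]<.36)&(W[...,0]>.5)&(W[...,0]<.72)
for vv in range(146,182,3):
    us=np.where(m[vv])[0]; print(vv,[(int(a),(W[vv,a]*1000).round().astype(int).tolist(),int(V[vv,a])) for a in us[::4]][:5])
E
```

```text
[-0.07  0.36  0.19  1.83 -0.07  0.96  1.7 ] [ 0.594  -0.0936  0.2815] [-3.   5.   8.1]
[[-1.     0.029  0.   ]
 [ 0.029  1.    -0.007]
 [-0.001 -0.007 -1.   ]]
146 [(294, [589, -129, 360], 30)]
149 [(290, [584, -115, 351], 32), (294, [592, -130, 343], 59)]
152 [(290, [587, -116, 334], 38)]
155 [(288, [584, -108, 323], 28), (292, [589, -124, 318], 32)]
158 [(288, [577, -108, 315], 27)]
161 []
164 []
167 []
170 []
173 []
176 []
179 []
```

The chord travelled (0.160 m) suggests it's about at rest. I'll nudge onward to feel for the rest stop.

arm_command:
  steps:
    - {"fingers":0,"tx":0.003,"ty":0,"tz":0.0005,"rx":0,"ry":0,"rz":0}
    - {"fingers":0,"tx":0.006,"ty":0,"tz":0.001,"rx":0,"ry":0,"rz":0}
    - {"fingers":0,"tx":0.006,"ty":0,"tz":0.001,"rx":0,"ry":0,"rz":0}

```text
time: 27.02
tool_pos: [0.601, -0.0939, 0.2826]
orientation: [0.001, 0.015, 1.0, -0.004]
wrist_force: [-2.8, 5.3, 7.7]
finger_gap: 0.0438
grip_force: 96.5
```

arm_command:
  steps:
    - {"fingers":0,"tx":0.003,"ty":0,"tz":0,"rx":0,"ry":0,"rz":0}
    - {"fingers":0,"tx":0.006,"ty":0,"tz":0,"rx":0,"ry":0,"rz":0}
    - {"fingers":0,"tx":0.006,"ty":0,"tz":0,"rx":0,"ry":0,"rz":0}

```text
time: 27.4
tool_pos: [0.6083, -0.0942, 0.2835]
orientation: [0.003, 0.015, 1.0, -0.004]
wrist_force: [-1.9, 2.9, 8.7]
finger_gap: 0.0436
grip_force: 93.8
```

```bash
python3 - <<'E'
from ray import *
f=C['frame'];H,S,V=hsvof(f);v,u=np.indices(H.shape);W=cloud(C)
d=np.load('side5.npz'); W5=d['W']; V5=hsvof(d['f'])[2]
for vv in range(144,186,2):
    print(vv,'now',[(int(a),(W[vv,a]*1000).round().astype(int).tolist(),int(V[vv,a])) for a in (282,286,288,290,292)],'rest',(W5[vv,284]*1000).round().astype(int).tolist(),(W5[vv,288]*1000).round().astype(int).tolist(),V5[vv,284])
E
```

```text
144 now [(282, [143, -42, 745], 32), (286, [158, -53, 732], 44), (288, [867, -140, 137], 83), (290, [595, -116, 365], 29), (292, [593, -123, 366], 28)] rest [864, -123, 141] [862, -140, 141] 92
146 now [(282, [141, -42, 741], 33), (286, [157, -53, 727], 53), (288, [868, -141, 126], 106), (290, [602, -117, 349], 32), (292, [593, -123, 357], 28)] rest [866, -123, 128] [861, -140, 131] 114
148 now [(282, [140, -42, 735], 32), (286, [154, -53, 723], 69), (288, [860, -140, 121], 144), (290, [595, -116, 346], 44), (292, [603, -124, 339], 34)] rest [856, -122, 125] [852, -139, 128] 150
150 now [(282, [139, -42, 730], 31), (286, [152, -52, 719], 70), (288, [839, -138, 127], 154), (290, [598, -117, 334], 41), (292, [605, -125, 328], 34)] rest [603, -96, 331] [599, -110, 334] 41
152 now [(282, [138, -42, 726], 32), (286, [147, -52, 717], 29), (288, [588, -109, 333], 28), (290, [596, -117, 326], 41), (292, [594, -124, 328], 28)] rest [598, -95, 326] [591, -109, 331] 42
154 now [(282, [137, -42, 720], 32), (286, [149, -52, 709], 31), (288, [586, -109, 326], 29), (290, [590, -116, 322], 36), (292
[... 2325 characters left out ...]
 146), (292, [792, -154, 4], 146)] rest [614, -99, 180] [794, -136, 4] 62
180 now [(282, [110, -40, 662], 31), (286, [117, -50, 655], 30), (288, [777, -135, 8], 99), (290, [783, -144, 2], 150), (292, [787, -153, -2], 148)] rest [779, -117, 7] [789, -136, -3] 147
182 now [(282, [106, -40, 659], 31), (286, [115, -50, 650], 31), (288, [132, -57, 633], 98), (290, [768, -143, 4], 148), (292, [765, -151, 6], 149)] rest [770, -116, 5] [764, -133, 9] 154
184 now [(282, [104, -40, 654], 31), (286, [113, -50, 645], 30), (288, [126, -57, 632], 98), (290, [752, -141, 8], 149), (292, [756, -150, 3], 149)] rest [762, -116, -1] [764, -134, -4] 153<stdin>:5: RuntimeWarning: invalid value encountered in cast
```

In column 288 the handle now covers rows 152–157, against 150–155 at rest, so it's about 6 mm short and trailing in the grip. Easing on.

arm_command:
  steps:
    - {"fingers":0,"tx":0.003,"ty":0,"tz":0,"rx":0,"ry":0,"rz":0}
    - {"fingers":0,"tx":0.006,"ty":0,"tz":0,"rx":0,"ry":0,"rz":0}
    - {"fingers":0,"tx":0.008,"ty":0,"tz":0,"rx":0,"ry":0,"rz":0}
    - {"fingers":0,"tx":0.008,"ty":0,"tz":0,"rx":0,"ry":0,"rz":0}

```text
time: 27.95
tool_pos: [0.6168, -0.0946, 0.2842]
orientation: [0.004, 0.017, 1.0, -0.003]
wrist_force: [-1.5, 2.8, 10.1]
finger_gap: 0.0439
grip_force: 91.6
```

```bash
cat > hd.py <<'E'
from ray import *
f=C['frame'];W=cloud(C);d=np.load('side5.npz'); W5=d['W']
for n,w in (('now',W),('rest',W5)):
    for cu in (286,287,288,289):
        m=(w[:,cu,0]>.5)&(w[:,cu,0]<.66)&(w[:,cu,2]>.3)&(w[:,cu,2]<.35); r_=np.where(m)[0]; print(n,cu,r_.tolist(),w[r_,cu].mean(0).round(4) if len(r_) else '')
E
python3 st.py|head -1; python3 hd.py
```

```text
[-0.07  0.39  0.19  1.78 -0.08  0.98  1.7 ] [ 0.6168 -0.0946  0.2842] [-1.5  2.8 10.1]
now 286 [] 
now 287 [149, 150, 151, 152, 153, 154, 155] [ 0.5974 -0.106   0.326 ]
now 288 [149, 150, 151, 153, 154, 155] [ 0.5973 -0.1097  0.3258]
now 289 [149, 150, 151, 152, 153, 154, 155] [ 0.5963 -0.1132  0.3264]
rest 286 [149, 150, 151, 152, 153, 154, 155] [ 0.5965 -0.1023  0.3269]
rest 287 [149, 150, 151, 152, 153, 154, 155] [ 0.5971 -0.106   0.3262]
rest 288 [149, 150, 151, 152, 153, 154, 155] [ 0.5966 -0.1096  0.3264]
rest 289 [149, 150, 151, 152, 153, 154, 155] [ 0.5972 -0.1133  0.3256]
```

The handle silhouette and depth match the rest picture exactly. Release, rise, and turn back to the tilted pose.

arm_command:
  steps:
    - {"fingers":0.7,"tx":0,"ty":0,"tz":0,"rx":0,"ry":0,"rz":0}
    - {"fingers":1,"tx":0,"ty":0,"tz":0,"rx":0,"ry":0,"rz":0}
    - {"fingers":1,"tx":0,"ty":0,"tz":0,"rx":0,"ry":0,"rz":0}
    - {"fingers":1,"tx":0,"ty":0,"tz":0.04,"rx":0,"ry":0,"rz":0}
    - {"fingers":1,"tx":0,"ty":0,"tz":0.09,"rx":0,"ry":0,"rz":0}
    - {"fingers":1,"tx":0,"ty":0,"tz":0.14,"rx":0,"ry":0,"rz":0}
    - {"fingers":1,"tx":-0.005,"ty":0.01,"tz":0.15,"rx":-2.7,"ry":-2.5,"rz":-6.5}
    - {"fingers":1,"tx":-0.01,"ty":0.02,"tz":0.15,"rx":-5.4,"ry":-5,"rz":-13}
    - {"fingers":1,"tx":-0.015,"ty":0.03,"tz":0.15,"rx":-8.1,"ry":-7.5,"rz":-19.6}
    - {"fingers":1,"tx":-0.02,"ty":0.04,"tz":0.15,"rx":-10.8,"ry":-10,"rz":-26.1}
    - {"fingers":1,"tx":-0.025,"ty":0.055,"tz":0.15,"rx":-13.5,"ry":-12.5,"rz":-32.6}
    - {"fingers":1,"tx":-0.03,"ty":0.07,"tz":0.15,"rx":-16.2,"ry":-15,"rz":-39.1}
    - {"fingers":1,"tx":-0.035,"ty":0.085,"tz":0.15,"rx":-18.9,"ry":-17.6,"rz":-45.7}
    - {"fingers":1,"tx":-0.04,"ty":0.1,"tz":0.14,"rx":-21.6,"ry":-20.1,"rz":-52.2}
    - {"fingers":1,"tx":-0.045,"ty":0.115,"tz":0.12,"rx":-24.3,"ry":-22.6,"rz":-58.7}
    - {"fingers":1,"tx":-0.05,"ty":0.13,"tz":0.1,"rx":-27,"ry":-25.1,"rz":-65.2}
    - {"fingers":1,"tx":-0.055,"ty":0.145,"tz":0.08,"rx":-29.7,"ry":-27.6,"rz":-71.8}
    - {"fingers":1,"tx":-0.055,"ty":0.155,"tz":0.06,"rx":-32.4,"ry":-30.1,"rz":-78.3}
    - {"fingers":1,"tx":-0.055,"ty":0.16,"tz":0.04,"rx":-35.1,"ry":-32.6,"rz":-84.8}
    - {"fingers":1,"tx":-0.055,"ty":0.16,"tz":0.03,"rx":-35.1,"ry":-32.6,"rz":-84.8}

```text
time: 30.5
tool_pos: [0.5601, 0.0654, 0.3094]
orientation: [0.255, 0.665, 0.647, -0.271]
wrist_force: [-0.3, 0.1, 0.7]
finger_gap: 0.0851
grip_force: 0.0
```

```bash
python3 st.py; python3 hd.py | grep 28[678]; cat > lid.py <<'E'
from ray import *
f=C['frame'];H,S,V=hsvof(f);v,u=np.indices(H.shape);W=cloud(C)
for n,(ff,w,z) in dict(now=(f,W,.08),before=(np.load('side5.npz')['f'],np.load('side5.npz')['W'],.088)).items():
    H,S,V=hsvof(ff); k=(S>90)&(H<18)&(V>80)&(u>250)&(u<280)&(v>180)&(v<207)
    c=blob(k,(266,192)); 
    if c is None: print(n,'none'); continue
    p=ray(c,z); m=np.zeros(H.shape,np.uint8); cv2.drawContours(m,[c],-1,1,-1); e=cv2.erode(m,np.ones((3,3)))>0
    print(n,cv2.boundingRect(c),p.min(0).round(4),p.max(0).round(4),np.nanmedian(w[e],0).round(4))
E
python3 lid.py
```

```text
[-0.81  0.5   0.37  1.81  0.5   1.3  -0.72] [0.5601 0.0654 0.3094] [-0.3  0.1  0.7]
[[ 0.015  0.999 -0.03 ]
 [ 0.723 -0.032 -0.69 ]
 [-0.691 -0.012 -0.723]]
now 286 [149, 150, 151, 152, 153, 154, 155] [ 0.5989 -0.1026  0.3249]
now 287 [149, 150, 151, 152, 153, 154, 155] [ 0.5976 -0.106   0.3258]
now 288 [149, 150, 151, 152, 153, 154, 155] [ 0.5959 -0.1095  0.327 ]
rest 286 [149, 150, 151, 152, 153, 154, 155] [ 0.5965 -0.1023  0.3269]
rest 287 [149, 150, 151, 152, 153, 154, 155] [ 0.5971 -0.106   0.3262]
rest 288 [149, 150, 151, 152, 153, 154, 155] [ 0.5966 -0.1096  0.3264]
now (258, 189, 14, 11) [ 0.6027 -0.0508] [0.66   0.0025] [ 0.6315 -0.0245  0.0809]
before (258, 187, 14, 11) [ 0.6038 -0.0506] [0.6609 0.0025] [ 0.6309 -0.0248  0.0899]
```

The lid is down from 0.090 to 0.081 m, i.e. home. The lever is at rest and the canister hasn't moved. Going back in to regrasp.

arm_command:
  steps:
    - {"fingers":1,"tx":0.01,"ty":0.01,"tz":-0.05,"rx":0,"ry":0,"rz":0}
    - {"fingers":1,"tx":0.03,"ty":0.012,"tz":-0.1,"rx":0,"ry":0,"rz":0}
    - {"fingers":1,"tx":0.055,"ty":0.012,"tz":-0.15,"rx":0,"ry":0,"rz":0}
    - {"fingers":1,"tx":0.072,"ty":0.012,"tz":-0.2,"rx":0,"ry":0,"rz":0}
    - {"fingers":1,"tx":0.072,"ty":0.006,"tz":-0.24,"rx":0,"ry":0,"rz":0}
    - {"fingers":1,"tx":0.072,"ty":-0.004,"tz":-0.258,"rx":0,"ry":0,"rz":0}
    - {"fingers":1,"tx":0.072,"ty":-0.02,"tz":-0.265,"rx":0,"ry":0,"rz":0}
    - {"fingers":1,"tx":0.072,"ty":-0.038,"tz":-0.27,"rx":0,"ry":0,"rz":0}
    - {"fingers":1,"tx":0.072,"ty":-0.055,"tz":-0.272,"rx":0,"ry":0,"rz":0}
    - {"fingers":1,"tx":0.072,"ty":-0.072,"tz":-0.273,"rx":0,"ry":0,"rz":0}
    - {"fingers":1,"tx":0.072,"ty":-0.087,"tz":-0.273,"rx":0,"ry":0,"rz":0}
    - {"fingers":1,"tx":0.072,"ty":-0.087,"tz":-0.273,"rx":0,"ry":0,"rz":0}

```text
time: 32.1
tool_pos: [0.6316, -0.0252, 0.0393]
orientation: [0.255, 0.668, 0.645, -0.271]
wrist_force: [1.4, -1.0, -0.5]
finger_gap: 0.0854
grip_force: 0.0
```

arm_command:
  steps:
    - {"fingers":1,"tx":0,"ty":0.002,"tz":-0.003,"rx":0,"ry":0,"rz":0}
    - {"fingers":0,"tx":0,"ty":0.002,"tz":-0.003,"rx":0,"ry":0,"rz":0}
    - {"fingers":0,"tx":0,"ty":0.002,"tz":-0.003,"rx":0,"ry":0,"rz":0}
    - {"fingers":0,"tx":0,"ty":0.002,"tz":-0.003,"rx":0,"ry":0,"rz":0}
    - {"fingers":0,"tx":0,"ty":0.002,"tz":-0.003,"rx":0,"ry":0,"rz":0}
    - {"fingers":0,"tx":0,"ty":0.002,"tz":-0.003,"rx":0,"ry":0,"rz":0}
    - {"fingers":0,"tx":0,"ty":0.002,"tz":0.003,"rx":0,"ry":0,"rz":0}
    - {"fingers":0,"tx":0,"ty":0.01,"tz":0.007,"rx":0,"ry":0,"rz":0}
    - {"fingers":0,"tx":0,"ty":0.025,"tz":0.008,"rx":0,"ry":0,"rz":0}
    - {"fingers":0,"tx":0,"ty":0.045,"tz":0.009,"rx":0,"ry":0,"rz":0}
    - {"fingers":0,"tx":0,"ty":0.065,"tz":0.012,"rx":0,"ry":0,"rz":0}
    - {"fingers":0,"tx":0,"ty":0.085,"tz":0.02,"rx":0,"ry":0,"rz":0}
    - {"fingers":0,"tx":0,"ty":0.1,"tz":0.04,"rx":0,"ry":0,"rz":0}
    - {"fingers":0,"tx":-0.01,"ty":0.11,"tz":0.08,"rx":0,"ry":0,"rz":0}
    - {"fingers":0,"tx":-0.03,"ty":0.11,"tz":0.13,"rx":0,"ry":0,"rz":0}
    - {"fingers":0,"tx":-0.06,"ty":0.105,"tz":0.18,"rx":0,"ry":0,"rz":0}
    - {"fingers":0,"tx":-0.09,"ty":0.09,"tz":0.23,"rx":0,"ry":0,"rz":0}
    - {"fingers":0,"tx":-0.11,"ty":0.07,"tz":0.28,"rx":0,"ry":0,"rz":0}

```text
time: 34.35
tool_pos: [0.5204, 0.048, 0.3204]
orientation: [0.255, 0.666, 0.647, -0.27]
wrist_force: [0.9, 0.2, -1.7]
finger_gap: 0.0537
grip_force: 63.7
```

```bash
python3 st.py; python3 hd.py | grep now
```

```text
[-0.84  0.43  0.38  1.89  0.52  1.29 -0.74] [0.5204 0.048  0.3204] [ 0.9  0.2 -1.7]
[[ 0.018  0.999 -0.03 ]
 [ 0.725 -0.033 -0.688]
 [-0.689 -0.01  -0.725]]
now 286 [149, 150, 151, 152, 153, 154, 155] [ 0.596  -0.1022  0.3274]
now 287 [149, 150, 151, 152, 153, 154, 155] [ 0.5984 -0.1061  0.3251]
now 288 [149, 150, 151, 152, 153, 154, 155] [ 0.5955 -0.1094  0.3274]
now 289 [149, 150, 151, 152, 153, 154, 155] [ 0.5938 -0.1129  0.3286]
```

The canister is out of the press and the lever is still at rest. Tilted, the gripper would crowd the lever or the shaker at the board. So I'll set the canister on the clear worktop at about (0.515, -0.07) and regrip from above.

arm_command:
  steps:
    - {"fingers":0,"tx":-0.002,"ty":-0.02,"tz":-0.04,"rx":0,"ry":0,"rz":0}
    - {"fingers":0,"tx":-0.005,"ty":-0.045,"tz":-0.08,"rx":0,"ry":0,"rz":0}
    - {"fingers":0,"tx":-0.005,"ty":-0.07,"tz":-0.12,"rx":0,"ry":0,"rz":0}
    - {"fingers":0,"tx":-0.005,"ty":-0.095,"tz":-0.16,"rx":0,"ry":0,"rz":0}
    - {"fingers":0,"tx":-0.005,"ty":-0.112,"tz":-0.2,"rx":0,"ry":0,"rz":0}
    - {"fingers":0,"tx":-0.005,"ty":-0.118,"tz":-0.24,"rx":0,"ry":0,"rz":0}
    - {"fingers":0,"tx":-0.005,"ty":-0.118,"tz":-0.265,"rx":0,"ry":0,"rz":0}
    - {"fingers":0,"tx":-0.005,"ty":-0.118,"tz":-0.28,"rx":0,"ry":0,"rz":0}
    - {"fingers":0,"tx":-0.005,"ty":-0.118,"tz":-0.285,"rx":0,"ry":0,"rz":0}
    - {"fingers":0,"tx":-0.005,"ty":-0.118,"tz":-0.285,"rx":0,"ry":0,"rz":0}

```text
time: 35.65
tool_pos: [0.5175, -0.0705, 0.034]
orientation: [0.255, 0.667, 0.646, -0.27]
wrist_force: [-0.6, 0.3, -3.0]
finger_gap: 0.0538
grip_force: 63.8
```

```bash
python3 st.py
```

```text
[-0.67  0.86  0.43  2.14  0.69  0.62 -1.02] [ 0.5175 -0.0705  0.034 ] [-0.6  0.3 -3. ]
[[ 0.02   0.999 -0.03 ]
 [ 0.724 -0.035 -0.689]
 [-0.69  -0.008 -0.724]]
```

arm_command:
  steps:
    - {"fingers":0,"tx":0,"ty":0,"tz":-0.004,"rx":0,"ry":0,"rz":0}
    - {"fingers":0,"tx":0,"ty":0,"tz":-0.008,"rx":0,"ry":0,"rz":0}
    - {"fingers":0,"tx":0,"ty":0,"tz":-0.008,"rx":0,"ry":0,"rz":0}

```text
time: 36.02
tool_pos: [0.5173, -0.0708, 0.0258]
orientation: [0.255, 0.667, 0.646, -0.27]
wrist_force: [0.1, 0.6, -0.9]
finger_gap: 0.054
grip_force: 63.8
```

arm_command:
  steps:
    - {"fingers":0,"tx":0,"ty":0,"tz":-0.002,"rx":0,"ry":0,"rz":0}
    - {"fingers":0.5,"tx":0,"ty":0,"tz":-0.002,"rx":0,"ry":0,"rz":0}
    - {"fingers":1,"tx":0,"ty":0,"tz":-0.002,"rx":0,"ry":0,"rz":0}
    - {"fingers":1,"tx":0,"ty":0,"tz":-0.002,"rx":0,"ry":0,"rz":0}
    - {"fingers":1,"tx":0,"ty":0.015,"tz":0.005,"rx":0,"ry":0,"rz":0}
    - {"fingers":1,"tx":0,"ty":0.035,"tz":0.015,"rx":0,"ry":0,"rz":0}
    - {"fingers":1,"tx":0,"ty":0.06,"tz":0.03,"rx":0,"ry":0,"rz":0}
    - {"fingers":1,"tx":0,"ty":0.08,"tz":0.06,"rx":0,"ry":0,"rz":0}
    - {"fingers":1,"tx":0,"ty":0.08,"tz":0.1,"rx":6,"ry":0,"rz":0}
    - {"fingers":1,"tx":0,"ty":0.075,"tz":0.14,"rx":13,"ry":0,"rz":0}
    - {"fingers":1,"tx":0,"ty":0.06,"tz":0.17,"rx":20,"ry":0,"rz":0}
    - {"fingers":1,"tx":0,"ty":0.04,"tz":0.18,"rx":28,"ry":0,"rz":0}
    - {"fingers":1,"tx":0,"ty":0.02,"tz":0.18,"rx":36,"ry":0,"rz":0}
    - {"fingers":1,"tx":0,"ty":0,"tz":0.17,"rx":43.6,"ry":0,"rz":0}
    - {"fingers":1,"tx":0,"ty":0,"tz":0.15,"rx":43.6,"ry":0,"rz":0}

```text
time: 37.9
tool_pos: [0.5171, -0.078, 0.1771]
orientation: [-0.009, 0.718, 0.696, -0.01]
wrist_force: [0.2, 1.7, -0.4]
finger_gap: 0.0853
grip_force: 0.0
```

```bash
python3 st.py; python3 - <<'E'
from ray import *
f=C['frame'];H,S,V=hsvof(f);v,u=np.indices(H.shape);W=cloud(C)
m=(W[...,0]>.45)&(W[...,0]<.58)&(W[...,1]>-.13)&(W[...,1]<-.01)&(W[...,2]>.03)&(W[...,2]<.085)
print(m.sum()); 
if m.sum()>10:
    P=W[m]; print(P.min(0),P.max(0)); k=m&(S>100)&(W[...,2]>.06); print(k.sum(),W[k].min(0),W[k].max(0),np.median(W[k],0))
E
python3 hd.py|grep now
```

```text
[ 0.01  0.39  0.07  2.07 -0.04  0.7   0.07] [ 0.5171 -0.078   0.1771] [ 0.2  1.7 -0.4]
[[ 0.032  0.999 -0.027]
 [ 0.999 -0.032 -0.   ]
 [-0.001 -0.027 -1.   ]]
0
now 286 [] 
now 287 [] 
now 288 [] 
now 289 []
```

arm_command:
  steps:
    - {"fingers":1,"tx":0,"ty":0,"tz":-0.04,"rx":0,"ry":-1.5,"rz":0}
    - {"fingers":1,"tx":0,"ty":0,"tz":-0.08,"rx":0,"ry":-1.5,"rz":0}
    - {"fingers":1,"tx":0,"ty":0,"tz":-0.11,"rx":0,"ry":-1.5,"rz":0}
    - {"fingers":1,"tx":0,"ty":0,"tz":-0.135,"rx":0,"ry":-1.5,"rz":0}
    - {"fingers":1,"tx":0,"ty":0,"tz":-0.15,"rx":0,"ry":-1.5,"rz":0}
    - {"fingers":1,"tx":0,"ty":0,"tz":-0.15,"rx":0,"ry":-1.5,"rz":0}

```text
time: 38.75
tool_pos: [0.5168, -0.0695, 0.0252]
orientation: [-0.002, 0.713, 0.701, -0.002]
wrist_force: [-0.2, -0.3, 0.8]
finger_gap: 0.0854
grip_force: 0.0
```

```bash
python3 st.py
```

```text
[ 0.02  0.64  0.03  2.18 -0.06  0.34  0.09] [ 0.5168 -0.0695  0.0252] [-0.2 -0.3  0.8]
[[ 0.017  1.    -0.006]
 [ 1.    -0.017  0.001]
 [ 0.001 -0.006 -1.   ]]
```

arm_command:
  steps:
    - {"fingers":0,"tx":0,"ty":0,"tz":0,"rx":0,"ry":0,"rz":0}
    - {"fingers":0,"tx":0,"ty":0,"tz":0,"rx":0,"ry":0,"rz":0}
    - {"fingers":0,"tx":0,"ty":0,"tz":0,"rx":0,"ry":0,"rz":0}
    - {"fingers":0,"tx":0,"ty":0,"tz":0,"rx":0,"ry":0,"rz":0}
    - {"fingers":0,"tx":0,"ty":0,"tz":0,"rx":0,"ry":0,"rz":0}
    - {"fingers":0,"tx":0,"ty":0,"tz":0.02,"rx":0,"ry":0,"rz":0}
    - {"fingers":0,"tx":0,"ty":0,"tz":0.05,"rx":0,"ry":0,"rz":0}
    - {"fingers":0,"tx":0,"ty":0,"tz":0.09,"rx":0,"ry":0,"rz":0}
    - {"fingers":0,"tx":0,"ty":-0.01,"tz":0.12,"rx":0,"ry":0,"rz":0}
    - {"fingers":0,"tx":0,"ty":-0.03,"tz":0.14,"rx":0,"ry":0,"rz":0}
    - {"fingers":0,"tx":0.005,"ty":-0.06,"tz":0.145,"rx":0,"ry":0,"rz":0}
    - {"fingers":0,"tx":0.015,"ty":-0.1,"tz":0.145,"rx":0,"ry":0,"rz":0}
    - {"fingers":0,"tx":0.028,"ty":-0.14,"tz":0.145,"rx":0,"ry":0,"rz":0}
    - {"fingers":0,"tx":0.036,"ty":-0.18,"tz":0.145,"rx":0,"ry":0,"rz":0}
    - {"fingers":0,"tx":0.038,"ty":-0.215,"tz":0.14,"rx":0,"ry":0,"rz":0}
    - {"fingers":0,"tx":0.038,"ty":-0.24,"tz":0.12,"rx":0,"ry":0,"rz":0}
    - {"fingers":0,"tx":0.038,"ty":-0.24,"tz":0.09,"rx":0,"ry":0,"rz":0}
    - {"fingers":0,"tx":0.038,"ty":-0.24,"tz":0.06,"rx":0,"ry":0,"rz":0}
    - {"fingers":0,"tx":0.038,"ty":-0.24,"tz":0.035,"rx":0,"ry":0,"rz":0}
    - {"fingers":0,"tx":0.038,"ty":-0.24,"tz":0.03,"rx":0,"ry":0,"rz":0}

```text
time: 41.25
tool_pos: [0.553, -0.3098, 0.054]
orientation: [-0.004, 0.714, 0.7, -0.002]
wrist_force: [-0.2, 0.1, -1.7]
finger_gap: 0.0537
grip_force: 64.7
```

```bash
python3 st.py
```

```text
[ 0.4   0.68  0.06  1.91 -0.07  0.56  0.48] [ 0.553  -0.3098  0.054 ] [-0.2  0.1 -1.7]
[[ 0.019  1.    -0.008]
 [ 1.    -0.019  0.003]
 [ 0.002 -0.008 -1.   ]]
```

arm_command:
  steps:
    - {"fingers":0,"tx":0,"ty":0,"tz":-0.004,"rx":0,"ry":0,"rz":0}
    - {"fingers":0,"tx":0,"ty":0,"tz":-0.008,"rx":0,"ry":0,"rz":0}
    - {"fingers":0,"tx":0,"ty":0,"tz":-0.008,"rx":0,"ry":0,"rz":0}

```text
time: 41.62
tool_pos: [0.5556, -0.311, 0.0483]
orientation: [-0.001, 0.714, 0.7, -0.001]
wrist_force: [0.4, -0.4, -2.3]
finger_gap: 0.0535
grip_force: 64.7
```

arm_command:
  steps:
    - {"fingers":0,"tx":0,"ty":0,"tz":-0.002,"rx":0,"ry":0,"rz":0}
    - {"fingers":0,"tx":0,"ty":0,"tz":-0.003,"rx":0,"ry":0,"rz":0}
    - {"fingers":0,"tx":0,"ty":0,"tz":-0.003,"rx":0,"ry":0,"rz":0}

```text
time: 42.0
tool_pos: [0.5557, -0.3109, 0.048]
orientation: [-0.001, 0.714, 0.7, -0.001]
wrist_force: [-3.4, 3.3, 16.2]
finger_gap: 0.0537
grip_force: 66.8
```

Contact with the board. Release, rise, and retreat clear.

arm_command:
  steps:
    - {"fingers":0,"tx":0,"ty":0,"tz":0.002,"rx":0,"ry":0,"rz":0}
    - {"fingers":0.5,"tx":0,"ty":0,"tz":0.002,"rx":0,"ry":0,"rz":0}
    - {"fingers":1,"tx":0,"ty":0,"tz":0.002,"rx":0,"ry":0,"rz":0}
    - {"fingers":1,"tx":0,"ty":0,"tz":0.002,"rx":0,"ry":0,"rz":0}
    - {"fingers":1,"tx":0,"ty":0,"tz":0.002,"rx":0,"ry":0,"rz":0}
    - {"fingers":1,"tx":0,"ty":0,"tz":0.03,"rx":0,"ry":0,"rz":0}
    - {"fingers":1,"tx":0,"ty":0,"tz":0.08,"rx":0,"ry":0,"rz":0}
    - {"fingers":1,"tx":0,"ty":0,"tz":0.14,"rx":0,"ry":0,"rz":0}
    - {"fingers":1,"tx":0,"ty":-0.01,"tz":0.2,"rx":0,"ry":0,"rz":0}
    - {"fingers":1,"tx":0,"ty":-0.05,"tz":0.25,"rx":0,"ry":0,"rz":0}
    - {"fingers":1,"tx":0,"ty":-0.1,"tz":0.28,"rx":0,"ry":0,"rz":0}
    - {"fingers":1,"tx":-0.02,"ty":-0.15,"tz":0.3,"rx":0,"ry":0,"rz":0}
    - {"fingers":1,"tx":-0.05,"ty":-0.2,"tz":0.3,"rx":0,"ry":0,"rz":0}
    - {"fingers":1,"tx":-0.08,"ty":-0.25,"tz":0.3,"rx":0,"ry":0,"rz":0}
    - {"fingers":1,"tx":-0.11,"ty":-0.3,"tz":0.3,"rx":0,"ry":0,"rz":0}
    - {"fingers":1,"tx":-0.15,"ty":-0.34,"tz":0.3,"rx":0,"ry":0,"rz":0}
    - {"fingers":1,"tx":-0.15,"ty":-0.34,"tz":0.3,"rx":0,"ry":0,"rz":0}

```text
time: 44.12
tool_pos: [0.3966, -0.6563, 0.3438]
orientation: [-0.003, 0.718, 0.696, -0.004]
wrist_force: [0.3, 0.3, 0.5]
finger_gap: 0.0855
grip_force: 0.0
```

```bash
python3 st.py|head -1; python3 hd.py|grep now; python3 - <<'E'
from ray import *
f=C['frame'];H,S,V=hsvof(f);v,u=np.indices(H.shape);W=cloud(C)
m=(W[...,0]>.515)&(W[...,0]<.60)&(W[...,1]>-.36)&(W[...,1]<-.26)&(W[...,2]>.035)&(W[...,2]<.13)
P=W[m];print('can',m.sum(),P.min(0).round(3),P.max(0).round(3)); k=m&(W[...,2]>.08); rc=cv2.minAreaRect((W[k][:,:2]*1000).astype(np.float32)); print(rc,np.median(W[k],0).round(4))
for n,(a,b,c,d) in dict(shaker=(.44,.51,-.26,-.18),garlic=(.42,.51,-.45,-.36)).items():
    m=(W[...,0]>a)&(W[...,0]<b)&(W[...,1]>c)&(W[...,1]<d)&(W[...,2]>.035); print(n,m.sum(),W[m].max(0).round(3),W[m].min(0).round(3))
for n,(a,b,c,d,e,g) in dict(jam=(.4,.56,.1,.24,.095,.115),A=(.6,.72,.18,.29,.06,.08),spice=(.55,.63,.38,.48,.085,.12),tuna=(.64,.76,.28,.4,.033,.05),sard=(.34,.49,-.06,.08,.016,.035)).items():
    m=(W[...,0]>a)&(W[...,0]<b)&(W[...,1]>c)&(W[...,1]<d)&(W[...,2]>e)&(W[...,2]<g); print(n,m.sum(),np.median(W[m],0).round(3) if m.any() else '')
E
```

```text
[ 0.87  0.56  0.17  1.35 -0.08  1.24  1.  ] [ 0.3966 -0.6563  0.3438] [0.3 0.3 0.5]
now 286 [149, 150, 151, 152, 153, 154, 155] [ 0.5995 -0.1026  0.3243]
now 287 [149, 150, 151, 152, 153, 154, 155] [ 0.5964 -0.1059  0.3268]
now 288 [149, 150, 151, 152, 153, 154, 155] [ 0.5948 -0.1094  0.3279]
now 289 [149, 150, 152, 153, 154, 155] [ 0.5957 -0.1131  0.3262]
can 52 [ 0.524 -0.342  0.035] [ 0.547 -0.317  0.098]
((535.7638549804688, -338.7352294921875), (6.203671932220459, 23.651060104370117), 62.70994186401367) [ 0.5307 -0.3376  0.0901]Traceback (most recent call last):
  File "<stdin>", line 6, in <module>
    return umr_maximum(a, axis, None, out, keepdims, initial, where)
ValueError: zero-size array to reduction operation maximum which has no identity
```

The arm partly hides the board, so I'll move a bit further back for a full check.

arm_command:
  steps:
    - {"fingers":1,"tx":-0.05,"ty":-0.02,"tz":0,"rx":0,"ry":0,"rz":0}
    - {"fingers":1,"tx":-0.1,"ty":-0.04,"tz":0,"rx":0,"ry":0,"rz":0}
    - {"fingers":1,"tx":-0.15,"ty":-0.055,"tz":0,"rx":0,"ry":0,"rz":0}
    - {"fingers":1,"tx":-0.2,"ty":-0.065,"tz":0,"rx":0,"ry":0,"rz":0}
    - {"fingers":1,"tx":-0.25,"ty":-0.07,"tz":0,"rx":0,"ry":0,"rz":0}
    - {"fingers":1,"tx":-0.3,"ty":-0.07,"tz":0,"rx":0,"ry":0,"rz":0}
    - {"fingers":1,"tx":-0.3,"ty":-0.07,"tz":0,"rx":0,"ry":0,"rz":0}

```text
time: 45.1
tool_pos: [0.0996, -0.7205, 0.345]
orientation: [-0.003, 0.716, 0.698, -0.003]
wrist_force: [-0.1, 0.0, -0.4]
finger_gap: 0.0854
grip_force: 0.0
```

```bash
python3 - <<'E'
from ray import *
f=C['frame'];H,S,V=hsvof(f);W=cloud(C)
s=monitor.observe(); print(s['time'],s['tool_pos'])
def q(n,a,b,c,d,e,g):
    m=(W[...,0]>a)&(W[...,0]<b)&(W[...,1]>c)&(W[...,1]<d)&(W[...,2]>e)&(W[...,2]<g)
    if m.sum()<5: return print(n,'hidden')
    P=W[m]; rc=cv2.minAreaRect((P[:,:2]*1000).astype(np.float32)); print(n,m.sum(),np.median(P,0).round(3),np.round(rc[0]),np.round(rc[1]),round(rc[2]))
q('can',.51,.60,-.37,-.25,.082,.1); q('can body',.51,.60,-.37,-.25,.03,.082)
q('shaker',.44,.51,-.26,-.18,.035,.13); q('garlic',.42,.51,-.45,-.36,.035,.1)
q('jam',.4,.56,.1,.24,.095,.115); q('A',.6,.72,.18,.29,.06,.08); q('spice',.55,.63,.38,.48,.085,.12); q('tuna',.64,.76,.28,.4,.033,.05); q('sard',.34,.49,-.06,.08,.016,.035)
E
```

```text
45.15 [ 0.10412125 -0.72037535  0.3447951 ]
can hidden
can body hidden
shaker hidden
garlic 157 [ 0.457 -0.401  0.058] [ 461. -403.] [56. 45.] 68
jam 204 [0.484 0.172 0.103] [488. 171.] [63. 67.] 61
A 151 [0.645 0.234 0.071] [667. 234.] [100.  60.] 4
spice 115 [0.581 0.429 0.107] [588. 430.] [42. 42.] 55
tuna 250 [0.7   0.339 0.04 ] [700. 340.] [85. 90.] 83
sard 362 [0.417 0.012 0.023] [417.  12.] [ 70. 105.] 21
```

The other items are undisturbed, but the forearm hides the canister and shaker. I'll bring the arm high over the middle, where the board was visible before.

arm_command:
  steps:
    - {"fingers":1,"tx":0.06,"ty":0.01,"tz":0.035,"rx":0,"ry":0,"rz":0}
    - {"fingers":1,"tx":0.12,"ty":0.03,"tz":0.065,"rx":0,"ry":0,"rz":0}
    - {"fingers":1,"tx":0.175,"ty":0.06,"tz":0.095,"rx":0,"ry":0,"rz":0}
    - {"fingers":1,"tx":0.225,"ty":0.1,"tz":0.115,"rx":0,"ry":0,"rz":0}
    - {"fingers":1,"tx":0.27,"ty":0.14,"tz":0.135,"rx":0,"ry":0,"rz":0}
    - {"fingers":1,"tx":0.31,"ty":0.185,"tz":0.155,"rx":0,"ry":0,"rz":0}
    - {"fingers":1,"tx":0.345,"ty":0.235,"tz":0.155,"rx":0,"ry":0,"rz":0}
    - {"fingers":1,"tx":0.375,"ty":0.29,"tz":0.155,"rx":0,"ry":0,"rz":0}
    - {"fingers":1,"tx":0.4,"ty":0.345,"tz":0.155,"rx":0,"ry":0,"rz":0}
    - {"fingers":1,"tx":0.42,"ty":0.4,"tz":0.155,"rx":0,"ry":0,"rz":0}
    - {"fingers":1,"tx":0.43,"ty":0.46,"tz":0.155,"rx":0,"ry":0,"rz":0}
    - {"fingers":1,"tx":0.44,"ty":0.52,"tz":0.155,"rx":0,"ry":0,"rz":0}
    - {"fingers":1,"tx":0.445,"ty":0.58,"tz":0.155,"rx":0,"ry":0,"rz":0}
    - {"fingers":1,"tx":0.45,"ty":0.64,"tz":0.155,"rx":0,"ry":0,"rz":0}
    - {"fingers":1,"tx":0.45,"ty":0.69,"tz":0.155,"rx":0,"ry":0,"rz":0}
    - {"fingers":1,"tx":0.45,"ty":0.69,"tz":0.155,"rx":0,"ry":0,"rz":0}

```text
time: 47.15
tool_pos: [0.5549, -0.0195, 0.4998]
orientation: [-0.003, 0.707, 0.707, 0.0]
wrist_force: [0.8, -0.3, -0.1]
finger_gap: 0.0853
grip_force: 0.0
```

```bash
python3 - <<'E'
from ray import *
f=C['frame'];W=cloud(C)
s=monitor.observe(); print(s['time'],s['tool_pos'],s['wrist_force'])
def q(n,a,b,c,d,e,g):
    m=(W[...,0]>a)&(W[...,0]<b)&(W[...,1]>c)&(W[...,1]<d)&(W[...,2]>e)&(W[...,2]<g)
    if m.sum()<5: return print(n,'hidden')
    P=W[m]; rc=cv2.minAreaRect((P[:,:2]*1000).astype(np.float32)); print(n,m.sum(),np.median(P,0).round(4),np.round(rc[0]),np.round(rc[1]),round(rc[2]))
q('can',.50,.62,-.38,-.24,.082,.11); q('can body',.50,.60,-.38,-.24,.035,.082)
q('shaker',.44,.51,-.26,-.18,.035,.13); q('garlic',.42,.51,-.45,-.36,.035,.1)
E
```

```text
47.2 [ 0.55502321 -0.02421789  0.49975603] [ 0.07012868 -0.00649558 -0.8538016 ]
can 161 [ 0.5498 -0.3145  0.092 ] [ 556. -317.] [56. 64.] 83
can body 140 [ 0.5309 -0.3092  0.0588] [ 539. -304.] [72. 38.] 50
shaker 173 [ 0.4703 -0.2198  0.0789] [ 475. -220.] [40. 33.] 79
garlic 160 [ 0.4574 -0.3993  0.0571] [ 462. -403.] [58. 48.] 81
```

The canister stands on the board at about (0.555, -0.312) with its top at 0.092 m (21 + 70 mm, so shut and upright). The shaker and garlic haven't moved. Handing in.

```bash
python3 -c "
from workcell import r
print(r.job_done())"
```

```text
the job is handed in; nothing more can be done
None
```

The job is handed in at about 47 s: the lid reads fully home, the lever was eased back to rest without flying back, and the canister stands upright on the board, with every listed bystander where I first measured it.

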